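# Refit the dial plate and push knob of the disc repair machine

## Robot

A 7-joint arm with a two-finger parallel gripper is mounted at the origin on a cart in front of the work surface, level with it; the furniture and walls round the work are solid. World frame = base frame: x ahead of the robot, y to its left, z up, the work surface at z = 0. Lengths are in m, angles in rad, forces in N, time in s.
With the tool pointing down it reaches from about 0.4 to 0.85 m from the base axis. Payload 10.4 kg.
Tool frame: the origin (TCP) lies at the very end of the fingers, on their centre line; the grasp point (between the pads) lies 19 mm behind it; y points along the fingers, x is the direction in which the jaws open and shut, and the axes are right-handed (so a half turn about y gives the same grasp; the last joint's range is limited). The gripper opens to 87 mm and grips with 3 to 60 N. Pads are 19 mm wide; open, the fingers measure 117 mm over their backs; the gripper's body (75 mm by 190 mm) begins 51 mm behind the grasp point.
Start: joints at [-1.24, 0.332, -0.065, 1.46, 0.022, 1.35, -0.088], TCP at [0.217, 0.586, 0.223] pointing down, gripper open.
Joint ranges: [-2.6, 2.6], [-0.5, 2.12], [-1.47, 1.34], [0.16, 2.42], [-1.27, 4.41], [0.06, 2.06], [-2.6, 2.6]. Speed limits (rad/s): [2.22, 2.22, 2.79, 2.79, 3.14, 3.14, 3.14].

## Interface

Orientations are given as a unit quaternion [x, y, z, w].
In Python, from bench import readout, vision, r gives the robot as it stands.
- The arm moves only by the tool arm_command, never from a script. Its argument "targets" is a list that holds one entry, the list of rows, each a list of 6 numbers: the shift along the tool's x, y, z in m, then the turn, a rotation vector about the tool's x, y, z in degrees. A call has 1 to 12 rows; each row shifts and turns the commanded pose from where the row before left it, along the tool's axes as they then stand; what a row does not reach is not made up. A row lasts 1/12 s, in which the tool goes at most 41.7 mm and 7.16 degrees, less where a joint would pass 70% of its speed; a pose out of reach is approached as far as the arm can. A call is refused whole if a number of a shift passes 0.0417 or a number of a turn 7.16, either way. A call with a gripper value outside its range is refused whole. "hand" is the opening, from 0 (shut) to 1 (fully open), set as the call begins (left out, the last holds). The fingers move at their own pace and stop on an object; "grip_force" is the grip in N (left out, the last holds). Time passes only in rows, so rows that do not move let the fingers close. It gives the time, the measured TCP pose, the force and the opening at its end, in the units of the state.
- readout.read_state(): the state, without advancing time (a new reading comes with each control period).
- vision.camera(name): name is "scene" or "top" or "wrist"; returns a dict with "pixels" (400x640x3 uint8, blue, green, red), "fovy" (degrees; the focal length in pixels is half the picture's height over the tangent of half this angle, whatever the lens; pixels are square), "cx", "cy" (the principal point, pixels), "R" (3x3) and "t" (3): a world point X has camera coordinates R X + t; the wrist camera has in their place "mount" (4x4, takes a point from camera to tool coordinates, whose origin is the TCP and whose axes are the tool frame's). Camera axes: x right, y down, z forward; pixel columns grow to the right and rows downward; lengths in m; the calibration is good to about 2 mm. A picture is of the moment at which its call begins: read the wrist's pose just before it. There is no depth.
- r.close_job(): hands the job in, once; it reports no verdict.
The state is a dict: "time": time; "joint_positions": joint angles; "joint_vel": joint speeds; "joint_torque": joint torques, N m; "ee_pos": TCP position; "eef_rot": TCP orientation; "ft_force": force on the tool from outside, world axes, zero at the start; "torque": the same for the moment, N m; "width": finger opening in m.
Only numpy, scipy, OpenCV 4.12 (cv2) and the standard library are available. Lean on these libraries where they do the work, as an engineer would, in place of code of your own. Each camera call takes 0.05 s, during which the arm holds its last target.

## Task

Put the disc repair machine back together after its cleaning: lay the loose blue dial plate flat in its recess on the machine's deck, so that the D-shaft stands up through the plate's hole, and let go of it. Then turn the black knob so that the flat in its bore matches the flat of the D-shaft, push it fully home on the shaft, and press and hold it in against the start spring: finish like that, with the hand still holding the knob pressed in. Leave the other things on the counter where they are.

Things in the scene. Friction and masses are not known exactly. Their poses are not given: they have to be found in the camera images.
- disc_machine: white fixed box with grey disc lid, 260 (x) x 210 (y) mm; origin under its centre, x from control deck (near robot, 61 mm high) to lid (rear half, 96 mm high). Deck recess 96 x 64 mm, 6 mm deep, takes the plate; at the middle of each long side a finger scallop equally deep, 44 mm long (x), reaches 44 mm outwards, so fingers on the plate's long sides can go down with it
- plate_seat (a point): centre of the recess floor, 55 mm above the counter, 68 mm from the machine's origin towards -x; axes as the machine's (x along the recess's 96 mm side). The seated plate's origin lies here, its axes along these
- dial_plate: loose blue-anodised dial plate, 92 (x) x 60 (y) x 6 mm, 0.09 kg, lying flat, printed side up. Origin at the centre of its underside. Its 28 mm hole is centred 14 mm towards +x from there; a white printed bar lies near the -x end. 2 mm of room on each side in the recess; it goes in only with the hole over the shaft
- shaft_tip (a point): top centre of the steel D-shaft, 80.5 mm above the counter unpressed, 14 mm from plate_seat along machine +x. 12 mm diameter, flat 3 mm from the axis, top 3 mm tapered; stands 19.5 mm above deck and plate. Turns with the shaft: its x axis points out of the flat. A fixed nut 20 mm wide, 4 mm high surrounds it on the recess floor
- selector (a joint): angle of the D-shaft about the vertical, rad: 0 = its flat faces along the machine's +x (to the lid), growing anticlockwise seen from above; stops at -1.2 and 1.2; stiff (0.06 N m of friction)
- start_push (a joint): how far the shaft is pressed down, m: 0 = up, 0.004 = stop. A spring holds it up: about 3 N to start it moving, 9 N at the stop. Pressed in means over 0.0025
- knob: loose black knob, 0.05 kg, 37 mm high, standing on its open underside (origin at its centre, z up). Skirt 44 mm wide, hub to 18 mm height, above it a bar grip 35 (x) x 14 (y) mm. White pointer line at the bar's +x end. D-bore from below, 14 mm deep, 13.6 mm wide, flat 3.8 mm from the axis on the +x (pointer) side: goes on only with x along shaft_tip's x, within 8 degrees
- bore_end (a point): centre of the closed end of the knob's bore, 14 mm above its underside; meets shaft_tip when fully home (knob underside then 5.5 mm above the plate, 1.5 mm when pressed to the stop)
- bottle_1: bystander: pump bottle with purple top, 192 mm high, leave alone
- call_bell: bystander: chrome counter bell, 82 mm wide, 62 mm high, leave alone
- disc_case_2: bystander: disc case with green cover, 190 x 135 x 15 mm, leave alone
Things that resemble listed ones, but are neither listed nor needed, are in the scene too. Several things look just like the dial_plate: the one meant starts nearest to the robot's base.

How it is judged:
By the outcome, as a careful person would: the job done as asked, in the order asked, and still so for the second after the job is handed in, while the arm keeps its last pose, push and grip.
It also fails if it takes over 48 s, if anything falls off the work surface, if the arm or the gripper's body presses on something with over 40 N, if the wrist force passes 120 N, or if a joint passes its speed limit or range.

## Working session

There is one attempt and no reset: what is moved stays moved. The work goes in short steps, Python scripts to look and compute and a tool call to move; the robot and the scene stay as the last step left them, time stands still between calls to the robot, and variables do not carry over. Pictures are saved under pics/ and viewed, and the job is handed in when it is done.

Besides the shell and the picture viewer there is one more tool, called as name(argument=value, ...), one argument or row to a line, values as JSON. arm_command: Moves the arm, as the interface text tells. Its arguments: {"type":"object","properties":{"targets":{"type":"array","items":{"type":"array","items":{"type":"array","items":{"type":"number"}}}},"hand":{"type":"number"},"grip_force":{"type":"number"}},"required":["targets"]}

```bash
ls; mkdir -p pics
python3 - <<'E'
from bench import readout, vision, r
import cv2
s=readout.read_state();print(s)
for n in ["scene","top","wrist"]:
    c=vision.camera(n);cv2.imwrite(f"pics/{n}0.png",c["pixels"])
    print(n,{k:v for k,v in c.items() if k!="pixels"})
E
```

```text
pics
{'time': 0.0, 'joint_positions': array([-1.23957694,  0.33291177, -0.06472425,  1.46091749,  0.02158332,
        1.34991744, -0.08848715]), 'joint_vel': array([-0.00023052,  0.00062967,  0.00110783,  0.00121697, -0.00044968,
       -0.0022493 ,  0.00029343]), 'joint_torque': array([-1.61972890e-03, -6.23236012e+01,  2.37074535e-02, -3.89911258e+01,
       -6.13396545e-02,  3.94706300e-02,  9.69849975e-05]), 'ee_pos': array([0.21640474, 0.58592791, 0.22174047]), 'eef_rot': array([ 0.58048666,  0.40380258, -0.40463163, -0.57987236]), 'ft_force': array([-0.31659054,  0.33137035,  0.63799087]), 'torque': array([-0.01829528, -0.0190688 ,  0.08572981]), 'width': 0.08697786354261038}
scene {'fovy': 48.54517461449967, 'cx': 320.4184587726022, 'cy': 205.10146018866695, 'R': array([[-0.89414778, -0.44770322,  0.00784762],
       [-0.27981484,  0.54498884, -0.79037385],
       [ 0.34957605, -0.7089069 , -0.61257457]]), 't': array([0.43957722, 0.21049353, 1.37928529])}
top {'fovy': 42.586555337782606, 'cx': 317.8852717012228, 'cy': 199.4887690907792, 'R': array([[-0.01853564, -0.99968727, -0.01678658],
       [-0.98764427,  0.02092028, -0.15530981],
       [ 0.15561242,  0.01370041, -0.98772318]]), 't': array([0.03793321, 0.50928173, 1.85625201])}
wrist {'fovy': 69.50020340164721, 'cx': 324.89817122891696, 'cy': 200.32401995420364, 'mount': array([[ 9.99999864e-01, -4.41495056e-04, -2.77584001e-04,
        -2.44881114e-04],
       [ 1.61719438e-04, -2.43510770e-01,  9.69898180e-01,
        -1.61574217e-01],
       [-4.95799944e-04, -9.69898093e-01, -2.43510665e-01,
         6.76232930e-02],
       [ 0.00000000e+00,  0.00000000e+00,  0.00000000e+00,
         1.00000000e+00]])}
```

View pics/scene0.png

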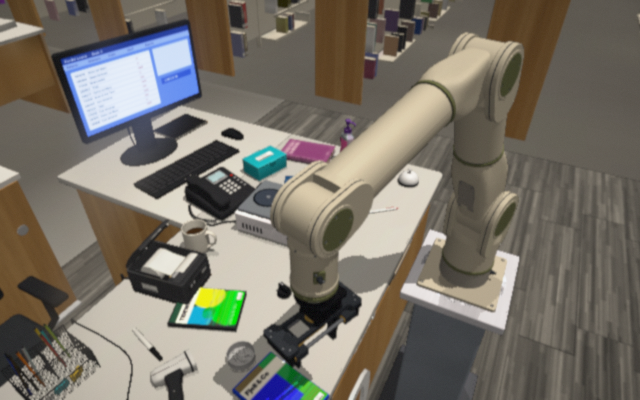

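View pics/top0.png

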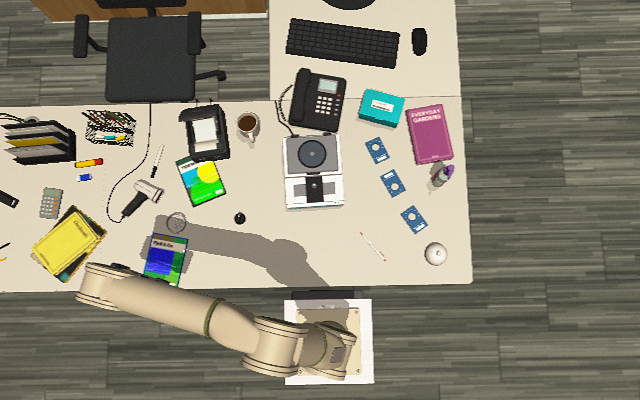

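View pics/wrist0.png

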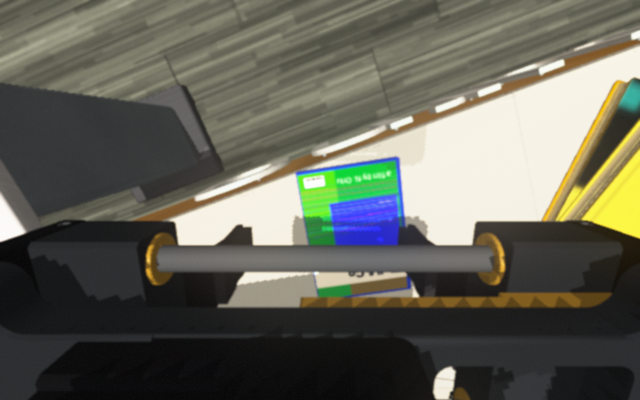

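```bash
cat > h.py <<'E'
from bench import readout, vision, r
import cv2, numpy as np
from scipy.spatial.transform import Rotation as Ro
np.set_printoptions(precision=4,suppress=True)
class Cam:
    def __init__(s,n):
        st=readout.read_state(); c=vision.camera(n); s.img=c["pixels"]; s.st=st
        h=s.img.shape[0]; s.f=h/2/np.tan(np.radians(c["fovy"])/2); s.cx=c["cx"];s.cy=c["cy"]
        if n=="wrist":
            Rt=Ro.from_quat(st["eef_rot"]).as_matrix(); m=c["mount"]
            s.Rwc=Rt@m[:3,:3]; s.o=Rt@m[:3,3]+st["ee_pos"]
        else:
            s.Rwc=c["R"].T; s.o=-c["R"].T@c["t"]
    def pt(s,u,v,z):
        d=s.Rwc@np.array([(u-s.cx)/s.f,(v-s.cy)/s.f,1]); return s.o+d*(z-s.o[2])/d[2]
    def px(s,X):
        p=s.Rwc.T@(np.array(X)-s.o); return s.f*p[0]/p[2]+s.cx, s.f*p[1]/p[2]+s.cy
def tool():
    st=readout.read_state(); return st["ee_pos"],Ro.from_quat(st["eef_rot"]).as_matrix()
def crop(img,x0,y0,x1,y1,k,name):
    cv2.imwrite("pics/"+name,cv2.resize(img[y0:y1,x0:x1],None,fx=k,fy=k,interpolation=cv2.INTER_CUBIC))
E
python3 - <<'E'
from h import *
p,R=tool();print(R)
c=Cam("top");print(c.o)
crop(c.img,210,120,470,280,3,"t1.png")
hsv=cv2.cvtColor(c.img,cv2.COLOR_BGR2HSV)
m=cv2.inRange(hsv,(98,120,60),(115,255,255))
m[:130]=0;m[240:]=0;m[:,:360]=0;m[:,440:]=0
m=cv2.morphologyEx(m,cv2.MORPH_CLOSE,np.ones((5,5)))
for k in cv2.findContours(m,cv2.RETR_EXTERNAL,cv2.CHAIN_APPROX_NONE)[0]:
    if cv2.contourArea(k)<60: continue
    w=np.array([c.pt(u,v,.006)[:2] for u,v in k[:,0]],np.float32)
    print(cv2.minAreaRect(k),cv2.minAreaRect(w*1000))
g=cv2.inRange(hsv,(0,0,0),(180,255,70));g[:205]=0;g[230:]=0;g[:,:228]=0;g[:,250:]=0
print(cv2.boundingRect(g),c.pt(239,218,.03))
for q in [(287,135),(341,135),(285,208),(345,208),(314,186)]:print(q,c.pt(*q,.061))
E
```

```text
[[ 0.3464 -0.0003 -0.9381]
 [ 0.9381 -0.001   0.3464]
 [-0.0011 -1.     -0.    ]]
[0.2148 0.0018 1.9132]
((413.70001220703125, 219.10003662109375), (24.200000762939453, 15.0), 53.13010025024414) ((433.767578125, -327.5852355957031), (88.9246826171875, 56.65797805786133), 34.31794738769531)
((392.62310791015625, 182.71534729003906), (23.938701629638672, 14.7601318359375), 60.2551155090332) ((573.3272705078125, -254.62109375), (90.09717559814453, 56.156978607177734), 27.661474227905273)
((376.9000549316406, 149.8000030517578), (22.807889938354492, 14.310833930969238), 63.43495178222656) ((702.3595581054688, -200.3893585205078), (89.58415985107422, 55.23512268066406), 24.077157974243164)
(235, 213, 10, 11) [0.4483 0.3214 0.03  ]
(287, 135) [0.7527 0.1383 0.061 ]
(341, 135) [ 0.748  -0.0631  0.061 ]
(285, 208) [0.4778 0.1481 0.061 ]
(345, 208) [ 0.4732 -0.0706  0.061 ]
(314, 186) [0.557  0.0409 0.061 ]
```

View pics/t1.png

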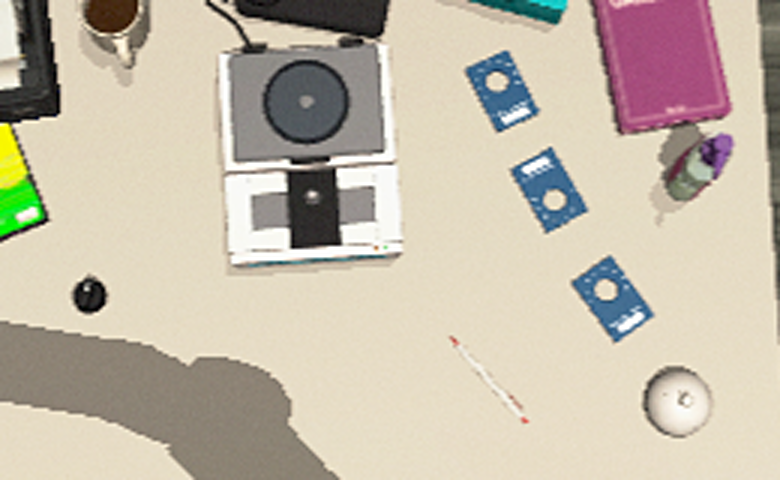

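```bash
cat >> h.py <<'E'
def plan(target,yaw_deg,n):
    "tool down, x axis at yaw_deg; constant rows along an arc"
    p,R=tool(); y0=np.degrees(np.arctan2(R[1,0],R[0,0])); dy=(yaw_deg-y0+180)%360-180
    w=dy/n; A=np.zeros((2,2)); 
    for k in range(n):
        a=np.radians(y0+k*w); A+=np.array([[np.cos(a),-np.sin(a)],[np.sin(a),np.cos(a)]])
    d=np.linalg.solve(A,(np.array(target)-p)[:2])
    print("at",p,"yaw",y0,"tilt",R[2,1]); print(n,"rows [x,y,z,0,ry,0]:",np.round([d[0],-(target[2]-p[2])/n,d[1],0,-w,0],5), np.linalg.norm(d))
E
python3 - <<'E'
from h import *
plan([.50,.25,.14],35.6,12)
E
```

```text
at [0.2165 0.5861 0.2221] yaw 69.72738935539743 tilt -0.9999996878971027
12 rows [x,y,z,0,ry,0]: [-0.0089  0.0068 -0.0361  0.      2.8439  0.    ] 0.037184709690872106
```

arm_command(
  targets=[
    [[-0.0089, 0.0068, -0.0361, 0, 2.84, 0], [-0.0089, 0.0068, -0.0361, 0, 2.84, 0], [-0.0089, 0.0068, -0.0361, 0, 2.84, 0], [-0.0089, 0.0068, -0.0361, 0, 2.84, 0], [-0.0089, 0.0068, -0.0361, 0, 2.84, 0], [-0.0089, 0.0068, -0.0361, 0, 2.84, 0], [-0.0089, 0.0068, -0.0361, 0, 2.84, 0], [-0.0089, 0.0068, -0.0361, 0, 2.84, 0], [-0.0089, 0.0068, -0.0361, 0, 2.84, 0], [-0.0089, 0.0068, -0.0361, 0, 2.84, 0], [-0.0089, 0.0068, -0.0361, 0, 2.84, 0], [-0.0089, 0.0068, -0.0361, 0, 2.84, 0]],
  ],
  hand=1,
)

```text
time: 1.2
ee_pos: [0.5014, 0.2492, 0.1406]
eef_rot: [-0.673, -0.216, 0.216, 0.673]
ft_force: [0.1, 0.5, 0.1]
width: 0.0873
```

Run:
```python
from h import *
c=Cam("wrist");print(c.st["ee_pos"],c.px([.448,.321,.03]))
cv2.imwrite("pics/w1.png",c.img)
plan([.53,-.045,.2],-20,12)
```

```text
[0.5014 0.2492 0.1406] (np.float64(324.12104271464426), np.float64(102.33199896302655))
at [0.5045 0.2402 0.1394] yaw 34.79026725440367 tilt -0.9999899969536205
12 rows [x,y,z,0,ry,0]: [-0.002  -0.005  -0.0247  0.      4.5659  0.    ] 0.024785250772332356
```

View pics/w1.png

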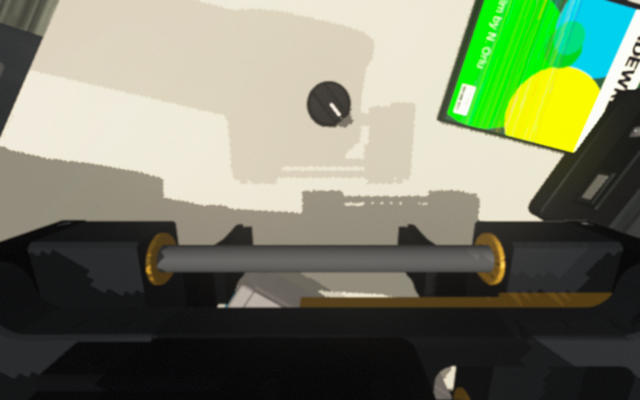

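Run:
```python
from h import *
c=Cam("wrist")
import pickle; pickle.dump((c.st,c.img,c.Rwc,c.o,c.f,c.cx,c.cy),open("k1.pkl","wb"))
crop(c.img,290,70,370,140,8,"w1k.png")
g=cv2.cvtColor(c.img,cv2.COLOR_BGR2GRAY)
m=(g<90).astype(np.uint8); m[140:]=0;m[:70]=0;m[:,:290]=0;m[:,370:]=0
k=max(cv2.findContours(m,cv2.RETR_EXTERNAL,cv2.CHAIN_APPROX_NONE)[0],key=cv2.contourArea)
print(cv2.minEnclosingCircle(k),cv2.boundingRect(k))
plan([.53,-.045,.2],-20,12)
```

```text
((329.52984619140625, 92.98982238769531), 23.243404388427734) (309, 71, 43, 45)
at [0.5032 0.2433 0.14  ] yaw 35.00195723473808 tilt -0.9999938989064376
12 rows [x,y,z,0,ry,0]: [-0.002  -0.005  -0.025   0.      4.5835  0.    ] 0.025077087391705496
```

View pics/w1k.png

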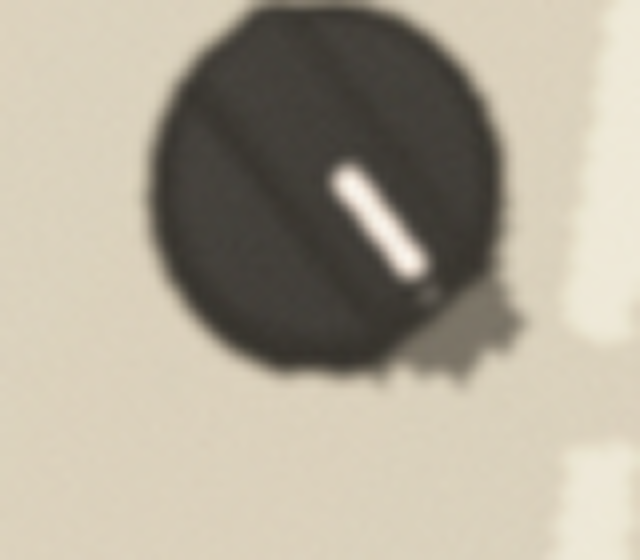

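arm_command(
  targets=[
    [[-0.002, -0.005, -0.025, 0, 4.58, 0], [-0.002, -0.005, -0.025, 0, 4.58, 0], [-0.002, -0.005, -0.025, 0, 4.58, 0], [-0.002, -0.005, -0.025, 0, 4.58, 0], [-0.002, -0.005, -0.025, 0, 4.58, 0], [-0.002, -0.005, -0.025, 0, 4.58, 0], [-0.002, -0.005, -0.025, 0, 4.58, 0], [-0.002, -0.005, -0.025, 0, 4.58, 0], [-0.002, -0.005, -0.025, 0, 4.58, 0], [-0.002, -0.005, -0.025, 0, 4.58, 0], [-0.002, -0.005, -0.025, 0, 4.58, 0], [-0.002, -0.005, -0.025, 0, 4.58, 0]],
  ],
)

```text
time: 2.3
ee_pos: [0.5301, -0.0381, 0.2011]
eef_rot: [-0.697, 0.12, -0.12, 0.697]
ft_force: [-0.2, -0.6, -0.1]
width: 0.0874
```

Run:
```python
from h import *
vision.camera("top");vision.camera("top")
c=Cam("wrist");print(c.st["ee_pos"],c.px([.557,.04,.08]))
cv2.imwrite("pics/w2.png",c.img)
import pickle; pickle.dump(c,open("k2.pkl","wb"))
x0,y0=[int(q) for q in c.px([.557,.04,.08])]
crop(c.img,max(0,x0-120),max(0,y0-90),x0+120,y0+90,3,"w2k.png");print(max(0,x0-120),max(0,y0-90))
```

```text
[ 0.5297 -0.0415  0.202 ] (np.float64(324.1888432554224), np.float64(105.82699935742451))
204 15
```

View pics/w2.png

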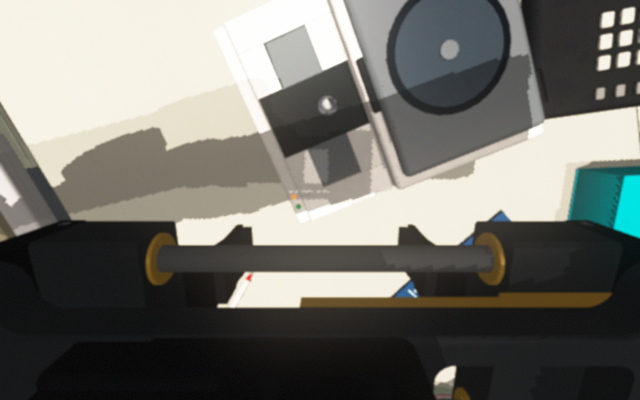

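View pics/w2k.png

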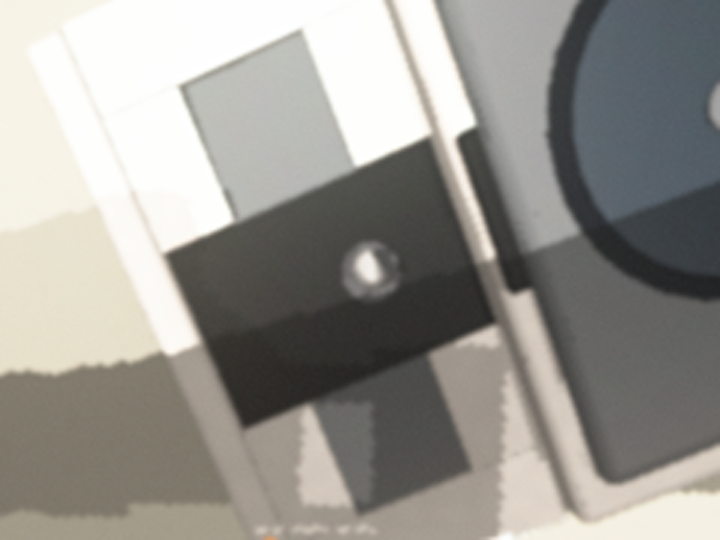

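Run:
```python
from h import *
import pickle
c=pickle.load(open("k2.pkl","rb"))
P=lambda u,v,z:c.pt(204+u/3,15+v/3,z)
for z in(.055,.061):
    q=[P(*a,z)[:2] for a in[(167,253),(432,137),(497,322),(243,428)]]
    print(z,np.mean(q,0)); 
    for i in range(4):
        d=q[(i+1)%4]-q[i]; print("  ",q[i],np.linalg.norm(d),np.degrees(np.arctan2(d[1],d[0])))
print("shaft",P(370,266,.0805),P(370,270,.06),c.o)
plan([.38,-.26,.14],-56,12)
```

```text
0.055 [0.5472 0.04  ]
   [0.4981 0.0698] 0.09590876449047955 2.2496400028846426
   [0.594  0.0735] 0.06312071147314399 -87.9337266062783
   [0.5962 0.0104] 0.09585339928086503 -177.57897984408825
   [0.5005 0.0064] 0.06340726807652314 92.11751859819636
0.061 [0.5473 0.0397]
   [0.4992 0.0688] 0.09404382913931471 2.249640002884634
   [0.5931 0.0725] 0.06189333619787772 -87.93372660627834
   [0.5954 0.0106] 0.09398954050009682 -177.57897984408825
   [0.5015 0.0067] 0.062174320739698266 92.11751859819637
shaft [0.5604 0.0408 0.0805] [0.5607 0.041  0.06  ] [0.5507 0.0212 0.3636]
at [ 0.5302 -0.0388  0.2015] yaw -19.47601649196478 tilt -0.9999994161835898
12 rows [x,y,z,0,ry,0]: [ 0.0008  0.0051 -0.0226  0.      3.0437  0.    ] 0.022660079676982643
```

Run:
```python
from h import *
c=Cam("top");print("bell",c.pt(435,254,.03),"bottle base",c.pt(437,184,0),c.pt(445,170,.19))
plan([.372,-.37,.14],-56,12)
```

```text
bell [ 0.3016 -0.3946  0.03  ] bottle base [ 0.5659 -0.4227  0.    ] [ 0.5791 -0.4104  0.19  ]
at [ 0.5304 -0.0371  0.2011] yaw -19.283135628434582 tilt -0.9999996555170229
12 rows [x,y,z,0,ry,0]: [ 0.0058  0.0051 -0.0307  0.      3.0597  0.    ] 0.031253277457662536
```

arm_command(
  targets=[
    [[0.0058, 0.0051, -0.0307, 0, 3.06, 0], [0.0058, 0.0051, -0.0307, 0, 3.06, 0], [0.0058, 0.0051, -0.0307, 0, 3.06, 0], [0.0058, 0.0051, -0.0307, 0, 3.06, 0], [0.0058, 0.0051, -0.0307, 0, 3.06, 0], [0.0058, 0.0051, -0.0307, 0, 3.06, 0], [0.0058, 0.0051, -0.0307, 0, 3.06, 0], [0.0058, 0.0051, -0.0307, 0, 3.06, 0], [0.0058, 0.0051, -0.0307, 0, 3.06, 0], [0.0058, 0.0051, -0.0307, 0, 3.06, 0], [0.0058, 0.0051, -0.0307, 0, 3.06, 0], [0.0058, 0.0051, -0.0307, 0, 3.06, 0]],
  ],
)

```text
time: 3.5
ee_pos: [0.3725, -0.37, 0.1392]
eef_rot: [-0.624, 0.332, -0.332, 0.624]
ft_force: [0.5, -0.8, 0.5]
width: 0.0869
```

Run:
```python
from h import *
vision.camera("top");vision.camera("top")
c=Cam("wrist");print(c.st["ee_pos"],c.px([.434,-.3276,.006]))
cv2.imwrite("pics/w3.png",c.img)
import pickle; pickle.dump(c,open("k3.pkl","wb"))
hsv=cv2.cvtColor(c.img,cv2.COLOR_BGR2HSV)
m=cv2.inRange(hsv,(98,110,30),(118,255,255)); m[215:]=0
m=cv2.morphologyEx(m,cv2.MORPH_CLOSE,np.ones((15,15)))
for k in cv2.findContours(m,cv2.RETR_EXTERNAL,cv2.CHAIN_APPROX_NONE)[0]:
    if cv2.contourArea(k)<800: continue
    w=np.array([c.pt(u,v,.006)[:2] for u,v in k[:,0]],np.float32)
    print(cv2.minAreaRect(k),cv2.minAreaRect(w*1000))
    print(cv2.approxPolyDP(k,4,True)[:,0].tolist())
```

```text
[ 0.3688 -0.3727  0.139 ] (np.float64(324.56053741340634), np.float64(112.64305410682302))
((325.5, 110.0), (90.0, 59.0), 90.0) ((435.44232177734375, -328.0904541015625), (84.35723876953125, 56.708160400390625), 33.91196060180664)
[[296, 65], [298, 133], [307, 138], [307, 145], [312, 137], [344, 137], [345, 155], [353, 155], [355, 65]]
```

View pics/w3.png

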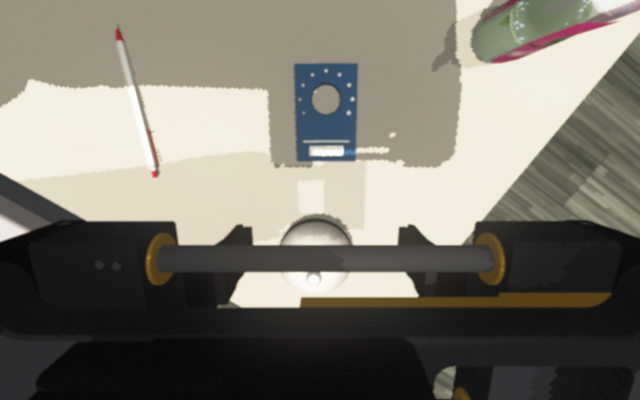

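Run:
```python
from h import *
import pickle
c=pickle.load(open("k3.pkl","rb"))
q=np.array([c.pt(*a,.006)[:2] for a in[(294.5,64),(357.5,64),(357,161),(295.5,161)]])
ctr=q.mean(0);print(ctr)
for i in range(4):
    d=q[(i+1)%4]-q[i]; print(np.linalg.norm(d),np.degrees(np.arctan2(d[1],d[0])))
print("hole",c.pt(326,99.5,.006), ctr+.014*np.array([np.cos(.59),np.sin(.59)]))
crop(c.img,280,50,370,170,5,"w3k.png")
plan([ctr[0],ctr[1],.0025],-56,12)
```

```text
[ 0.4335 -0.3298]
0.0592518367741779 -56.41477796819219
0.09099121423446946 -145.12596614129316
0.06262681497590011 123.60434066673399
0.09099878918773638 32.74879500450044
hole [ 0.4449 -0.322   0.006 ] [ 0.4451 -0.322 ]
at [ 0.3711 -0.3707  0.1391] yaw -56.1186798232098 tilt -0.9999992383824191
12 rows [x,y,z,0,ry,0]: [ 0.0001  0.0114  0.0062  0.     -0.0099  0.    ] 0.006214826617969637
```

View pics/w3k.png

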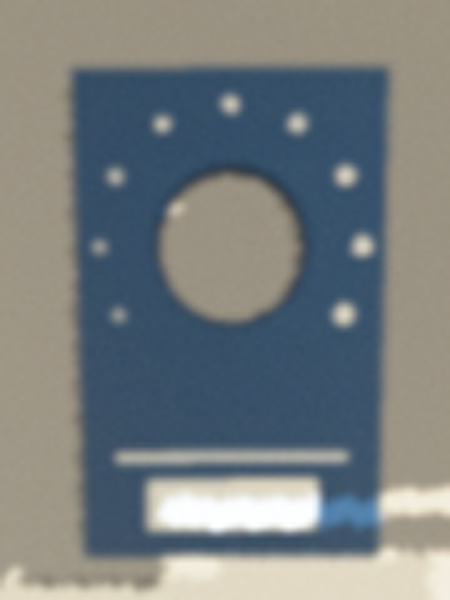

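arm_command(
  targets=[
    [[0, 0.006, 0.0125, 0, 0, 0], [0, 0.008, 0.0125, 0, 0, 0], [0, 0.01, 0.0125, 0, 0, 0], [0, 0.012, 0.0125, 0, 0, 0], [0, 0.014, 0.0125, 0, 0, 0], [0.001, 0.018, 0.0119, 0, 0, 0], [0, 0.02, 0, 0, 0, 0], [0, 0.02, 0, 0, 0, 0], [0, 0.014, 0, 0, 0, 0], [0, 0.006, 0, 0, 0, 0], [0, 0, 0, 0, 0, 0], [0, 0, 0, 0, 0, 0]],
  ],
)

```text
time: 4.65
ee_pos: [0.435, -0.3285, 0.0115]
eef_rot: [-0.624, 0.332, -0.331, 0.625]
ft_force: [-0.4, -0.6, 0.7]
width: 0.0867
```

Run:
```python
from h import *
c=Cam("wrist");cv2.imwrite("pics/w4.png",c.img)
plan([.4335,-.3298,.003],-56,4);print(c.st["ft_force"])
```

```text
at [ 0.4352 -0.329   0.0121] yaw -55.96820440325761 tilt -0.999999853876168
4 rows [x,y,z,0,ry,0]: [-0.0001  0.0023 -0.0005  0.      0.008   0.    ] 0.00046178112686095336
[-0.371  -0.6108  0.6577]
```

View pics/w4.png

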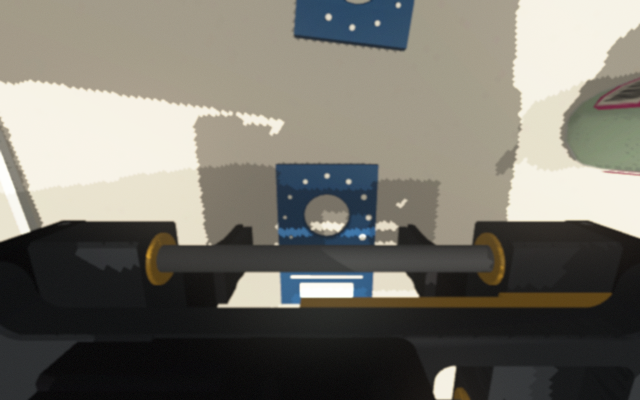

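arm_command(
  targets=[
    [[0, 0.004, -0.001, 0, 0, 0], [-0.0005, 0.004, -0.001, 0, 0, 0], [0, 0.001, 0, 0, 0, 0], [0, 0, 0, 0, 0, 0], [0, 0, 0, 0, 0, 0]],
  ],
)

```text
time: 5.12
ee_pos: [0.4324, -0.3301, 0.0028]
eef_rot: [-0.624, 0.332, -0.332, 0.624]
ft_force: [-0.2, -0.1, 0.4]
width: 0.087
```

arm_command(
  targets=[
    [[0, 0, 0, 0, 0, 0], [0, 0, 0, 0, 0, 0], [0, 0, 0, 0, 0, 0], [0, 0, 0, 0, 0, 0], [0, 0, 0, 0, 0, 0], [0, 0, 0, 0, 0, 0]],
  ],
  hand=0.4,
  grip_force=20,
)

```text
time: 5.62
ee_pos: [0.4324, -0.3301, 0.0028]
eef_rot: [-0.624, 0.332, -0.332, 0.624]
ft_force: [-0.8, 0.3, -0.1]
width: 0.0594
```

arm_command(
  targets=[
    [[0, -0.005, 0, 0, 0, 0], [0, -0.015, 0, 0, 0, 0], [0, -0.03, 0, 0, 0, 0], [0, -0.03, 0, 0, 0, 0], [0, -0.03, 0, 0, 0, 0], [0, -0.02, 0, 0, 0, 0], [0, 0, 0, 0, 0, 0], [0, 0, 0, 0, 0, 0]],
  ],
)

```text
time: 6.28
ee_pos: [0.4329, -0.3302, 0.1336]
eef_rot: [-0.624, 0.331, -0.333, 0.625]
ft_force: [-0.6, 0.2, -1.1]
width: 0.0595
```

Run:
```python
from h import *
c=Cam("wrist");cv2.imwrite("pics/w5.png",c.img);print(c.st["width"],c.st["ft_force"])
plan([.5472,.040,.13],-87.8,12)
```

```text
0.05951464169836595 [-0.5934  0.1919 -1.0926]
at [ 0.4323 -0.3298  0.1325] yaw -56.01420621785957 tilt -0.9999998497924747
12 rows [x,y,z,0,ry,0]: [-0.0262  0.0002  0.0195  0.      2.6488  0.    ] 0.032682640567628124
```

View pics/w5.png

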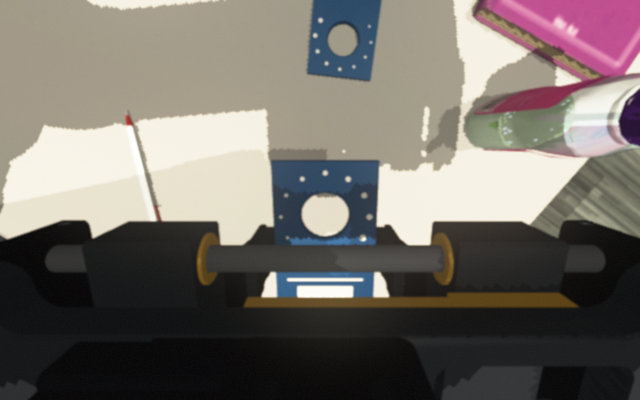

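Run:
```python
from h import *
c=Cam("wrist");p,R=c.st["ee_pos"],Ro.from_quat(c.st["eef_rot"]).as_matrix()
hsv=cv2.cvtColor(c.img,cv2.COLOR_BGR2HSV)
m=cv2.inRange(hsv,(98,110,30),(118,255,255)); m[:140]=0;m[240:]=0;m[:,:262]=0;m[:,390:]=0
ys,xs=np.nonzero(m);print(xs.min(),xs.max(),ys.min())
cols=[np.nonzero(m[:,u])[0].min() for u in range(285,370,14)];print(cols)
z=p[2]+.0032
for q in[(272,160),(379,160),(325.5,np.median(cols))]:print(R.T@(c.pt(*q,z)-p))
n=255-m; n[:185]=0;n[238:]=0;n[:,:295]=0;n[:,356:]=0
k=max(cv2.findContours(n,cv2.RETR_EXTERNAL,cv2.CHAIN_APPROX_NONE)[0],key=cv2.contourArea);x,y,w,h=cv2.boundingRect(k);print(x,y,w,h)
for q in[(x+w/2,y),(x,215),(x+w,215)]: print(R.T@(c.pt(*q,z)-p))
print(c.pt(325.5,214,z)-p, R.T@(c.pt(325.5,214,z)-p))
plan([.5472,.040,.13],-87.8,12)
```

```text
280 377 162
[np.int64(163), np.int64(162), np.int64(162), np.int64(162), np.int64(162), np.int64(162), np.int64(162)]
[-0.0299 -0.0032  0.0482]
[ 0.0286 -0.0032  0.0482]
[-0.0007 -0.0032  0.0471]
295 185 61 53
[-0.0007 -0.0032  0.0342]
[-0.0182 -0.0032  0.0167]
[ 0.0168 -0.0032  0.0167]
[0.014  0.0102 0.0032] [-0.0007 -0.0032  0.0173]
at [ 0.4319 -0.3296  0.1318] yaw -56.02116939980438 tilt -0.9999989917607925
12 rows [x,y,z,0,ry,0]: [-0.0262  0.0001  0.0196  0.      2.6482  0.    ] 0.032676209330869094
```

arm_command(
  targets=[
    [[-0.0262, 0, 0.0194, 0, 2.65, 0], [-0.0262, 0, 0.0194, 0, 2.65, 0], [-0.0262, 0, 0.0194, 0, 2.65, 0], [-0.0262, 0, 0.0194, 0, 2.65, 0], [-0.0262, 0, 0.0194, 0, 2.65, 0], [-0.0262, 0, 0.0194, 0, 2.65, 0], [-0.0262, 0, 0.0194, 0, 2.65, 0], [-0.0262, 0, 0.0194, 0, 2.65, 0], [-0.0262, 0, 0.0194, 0, 2.65, 0], [-0.0262, 0, 0.0194, 0, 2.65, 0], [-0.0262, 0, 0.0194, 0, 2.65, 0], [-0.0262, 0, 0.0194, 0, 2.65, 0]],
  ],
)

```text
time: 7.38
ee_pos: [0.5456, 0.0407, 0.1313]
eef_rot: [0.51, -0.492, 0.49, -0.508]
ft_force: [0.4, -0.1, -0.9]
width: 0.0595
```

arm_command(
  targets=[
    [[0, 0, 0, 0, 0, 0], [0, 0, 0, 0, 0, 0], [0, 0, 0, 0, 0, 0]],
  ],
)

```text
time: 7.63
ee_pos: [0.5452, 0.0382, 0.1315]
eef_rot: [0.51, -0.491, 0.49, -0.508]
ft_force: [-0.3, -0.8, -0.8]
width: 0.0588
```

Run:
```python
from h import *
c=Cam("wrist");cv2.imwrite("pics/w6.png",c.img);print(c.st["width"],c.st["ft_force"])
crop(c.img,240,120,410,310,4,"w6k.png")
t=Cam("top");crop(t.img,270,120,360,220,6,"t6.png")
plan([.5452,.040,.10],-87.8,4)
```

```text
0.05878402482126732 [-0.2554 -0.8063 -0.8351]
at [0.5454 0.0376 0.1322] yaw -87.92600960933366 tilt -0.9999992570033068
4 rows [x,y,z,0,ry,0]: [-0.0006  0.008  -0.      0.     -0.0315  0.    ] 0.0006107122010369584
```

View pics/w6.png

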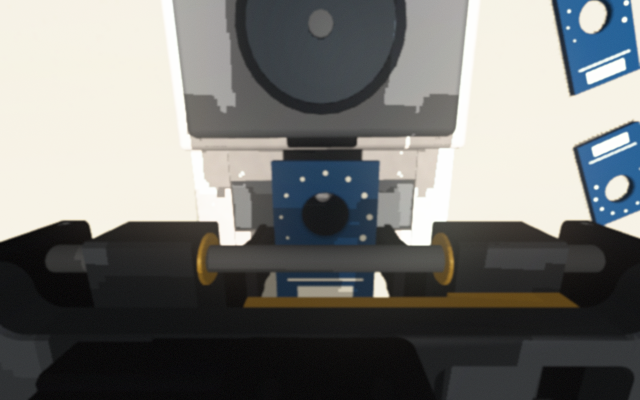

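View pics/w6k.png

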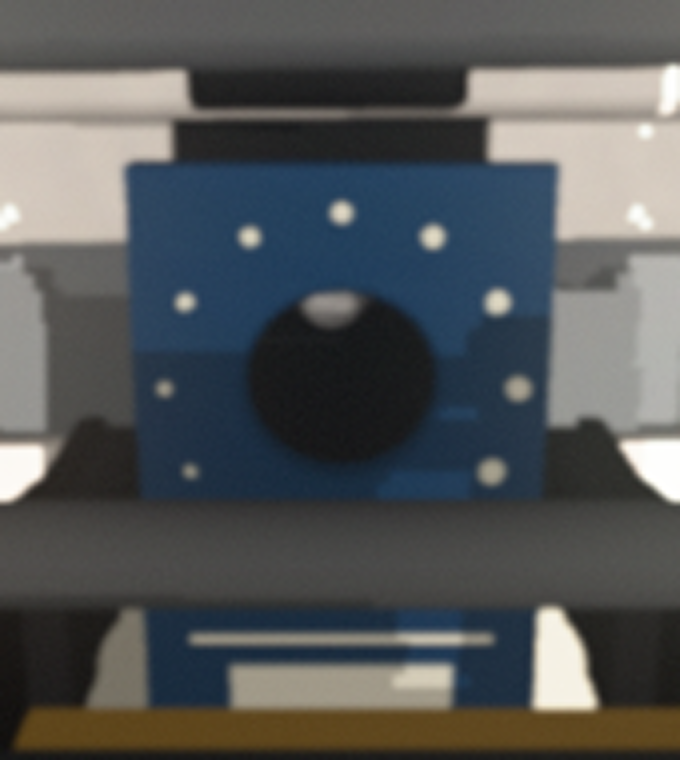

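arm_command(
  targets=[
    [[-0.001, 0.006, 0, 0, 0, 0], [-0.001, 0.008, 0, 0, 0, 0], [-0.0003, 0.008, 0, 0, 0, 0], [0, 0.007, 0, 0, 0, 0], [0, 0, 0, 0, 0, 0], [0, 0, 0, 0, 0, 0], [0, 0, 0, 0, 0, 0]],
  ],
)

```text
time: 8.32
ee_pos: [0.5461, 0.0412, 0.1038]
eef_rot: [-0.509, 0.49, -0.491, 0.509]
ft_force: [-0.4, -0.6, -0.9]
width: 0.0594
```

Run:
```python
from h import *
c=Cam("wrist");cv2.imwrite("pics/w7.png",c.img);print(c.st["width"],c.st["ft_force"])
crop(c.img,240,120,410,310,4,"w7k.png")
print(c.px([.5612,.0405,.0805]),c.px([.5612,.0405,.0775]),c.pt(325.5,214,.1035))
for d in(-.032,.032):
    a=np.radians(2.2); q=np.array([.5472,.04])+np.array([.048*np.cos(a)-d*np.sin(a),.048*np.sin(a)+d*np.cos(a)]);print(c.px([*q,.061]))
plan([.5452,.040,.065],-87.8,4)
```

```text
0.059398498046718144 [-0.3919 -0.5693 -0.8574]
(np.float64(327.2575597585536), np.float64(205.10771374870134)) (np.float64(327.2224791068362), np.float64(203.94761596231268)) [0.562  0.0417 0.1035]
(np.float64(372.6786956664519), np.float64(150.9750489584324))
(np.float64(281.3720500496408), np.float64(151.08607279318284))
at [0.5462 0.0412 0.104 ] yaw -87.83897747439565 tilt -0.999999881546694
4 rows [x,y,z,0,ry,0]: [ 0.0003  0.0097 -0.0003  0.     -0.0097  0.    ] 0.00040248843001237087
```

View pics/w7k.png

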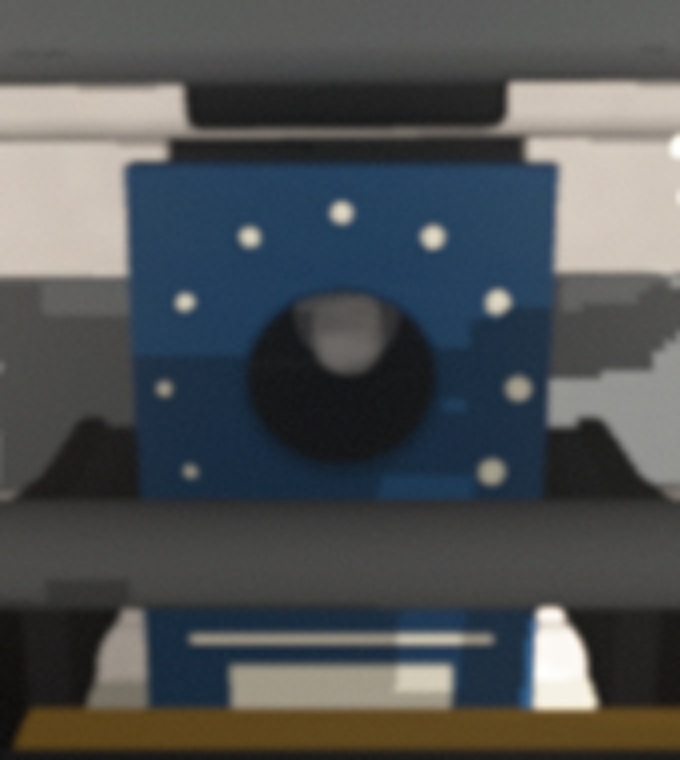

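Run:
```python
from h import *
c=Cam("wrist");p,R=c.st["ee_pos"],Ro.from_quat(c.st["eef_rot"]).as_matrix()
print(p,c.o)
for z in(.061,.055):print(z,c.pt(282,154.9,z),c.pt(371.2,154.6,z))
print("plate front",c.pt(272,161,p[2]+.0032),c.pt(379,161,p[2]+.0032))
print("shaft low-edge",c.pt(240+347/4,120+375/4,.0775),c.pt(240+347/4,120+375/4,.0805))
t=Cam("top");crop(t.img,270,120,360,220,6,"t7.png")
s=Cam("scene");u,v=[int(q) for q in s.px([.55,.04,.06])];print(u,v);crop(s.img,u-60,v-50,u+60,v+50,6,"s7.png")
```

```text
[0.5462 0.0412 0.104 ] [0.6111 0.0439 0.2656]
0.061 [0.5914 0.0735 0.061 ] [0.594  0.0107 0.061 ]
0.055 [0.5909 0.0743 0.055 ] [0.5935 0.0098 0.055 ]
plate front [0.5924 0.0723 0.1072] [0.5945 0.0137 0.1072]
shaft low-edge [0.5544 0.0406 0.0775] [0.5553 0.0407 0.0805]
299 214
```

View pics/s7.png

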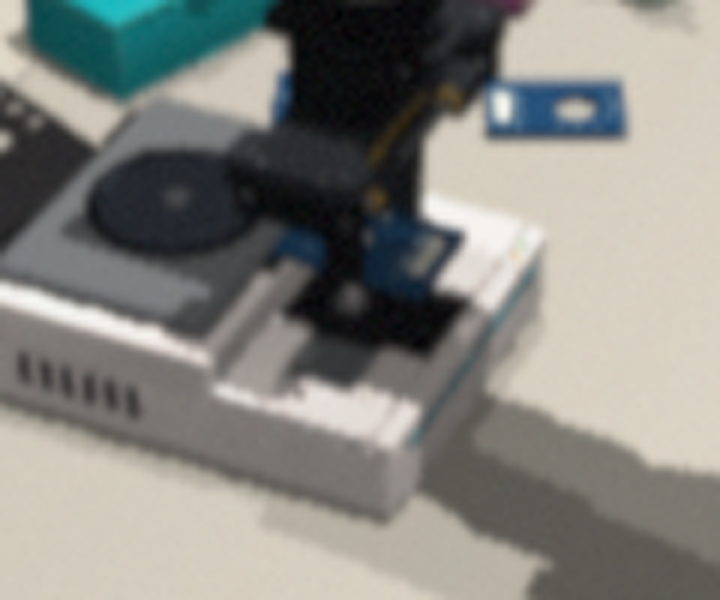

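arm_command(
  targets=[
    [[0.0005, 0.006, -0.001, 0, 0, 0], [0.0004, 0.01, -0.001, 0, 0, 0], [0, 0.01, 0, 0, 0, 0], [0, 0.007, 0, 0, 0, 0], [0, 0, 0, 0, 0, 0], [0, 0, 0, 0, 0, 0], [0, 0, 0, 0, 0, 0]],
  ],
)

```text
time: 9.1
ee_pos: [0.5442, 0.0403, 0.0708]
eef_rot: [-0.509, 0.49, -0.491, 0.509]
ft_force: [0.2, -0.3, -2.0]
width: 0.0593
```

Run:
```python
from h import *
c=Cam("wrist");print(c.st["ee_pos"],c.st["width"],c.st["ft_force"])
crop(c.img,240,120,410,310,4,"w8k.png")
```

```text
[0.5442 0.0403 0.0708] 0.059339688132064985 [ 0.1744 -0.2877 -2.0329]
```

View pics/w8k.png

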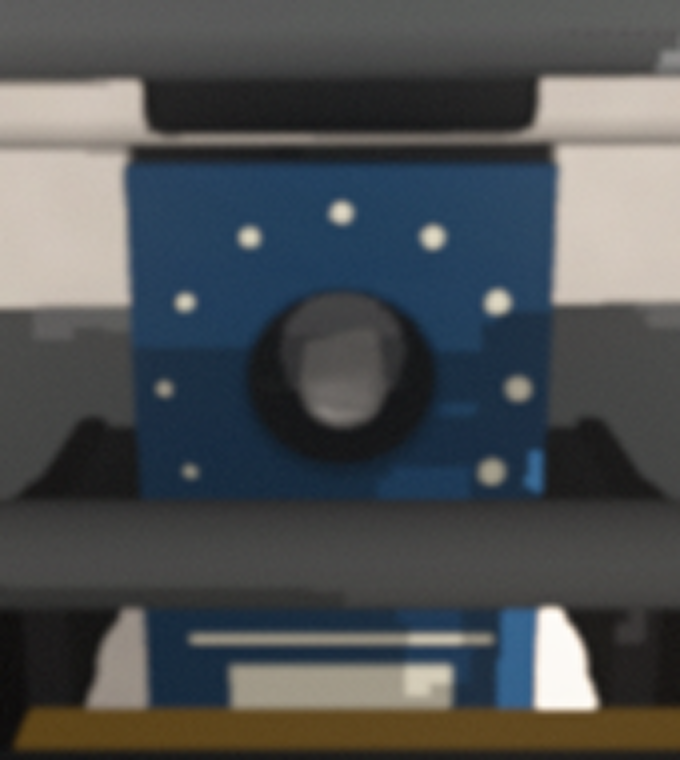

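Run:
```python
from h import *
c=Cam("wrist");p=c.st["ee_pos"];print(p,c.st["ft_force"])
print("edge",c.pt(273,120+148/4,.061),c.pt(378,120+147/4,.061))
print("plate",c.pt(272,120+164/4,p[2]+.0032),c.pt(379,120+164/4,p[2]+.0032))
print("shaft bottom",c.pt(240+342/4,120+428/4,.0805))
print("hole",c.pt(240+342/4,120+290/4,p[2]+.0032),c.pt(240+342/4,120+463/4,p[2]+.0032))
```

```text
[0.5443 0.0404 0.071 ] [ 0.0072  0.263  -1.4113]
edge [0.5913 0.0731 0.061 ] [0.5937 0.0111 0.061 ]
plate [0.5905 0.0714 0.0742] [0.5926 0.0128 0.0742]
shaft bottom [0.5556 0.0408 0.0805]
hole [0.5739 0.0414 0.0742] [0.548  0.0405 0.0742]
```

arm_command(
  targets=[
    [[0, 0, -0.001, 0, 0, 0], [0, 0.003, 0, 0, 0, 0], [0, 0.003, 0, 0, 0, 0], [0, 0.003, 0, 0, 0, 0], [0, 0, 0, 0, 0, 0], [0, 0, 0, 0, 0, 0]],
  ],
)

```text
time: 9.7
ee_pos: [0.5432, 0.0404, 0.0618]
eef_rot: [-0.509, 0.49, -0.49, 0.509]
ft_force: [0.0, 0.7, 0.2]
width: 0.0597
```

Run:
```python
from h import *
c=Cam("wrist");print(c.st["ee_pos"],c.st["width"],c.st["ft_force"])
crop(c.img,240,120,410,310,4,"w9k.png")
```

```text
[0.5432 0.0404 0.0618] 0.0597330932685009 [0.0314 0.6807 0.1943]
```

View pics/w9k.png

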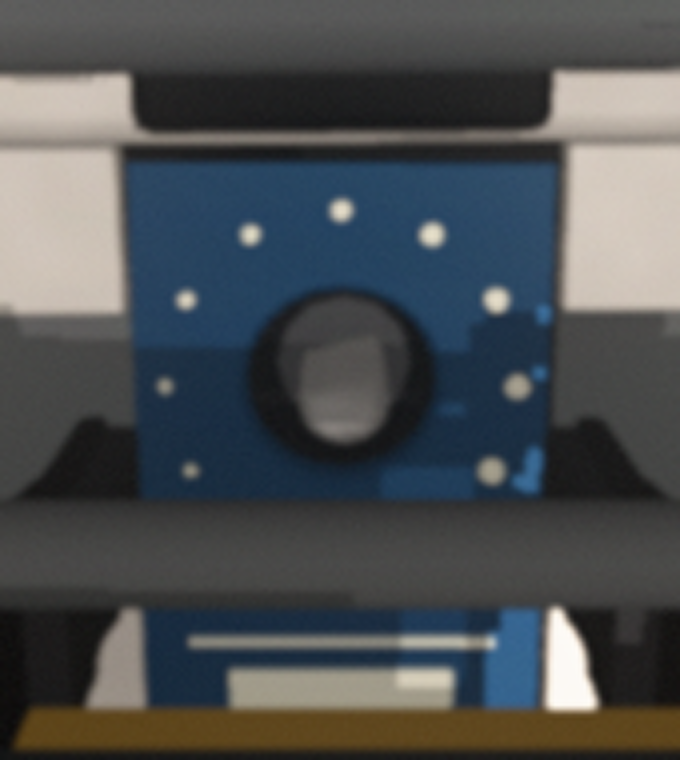

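arm_command(
  targets=[
    [[0, 0.0015, 0, 0, 0, 0], [0, 0.0015, 0, 0, 0, 0], [0, 0.0005, 0, 0, 0, 0], [0, 0, 0, 0, 0, 0], [0, 0, 0, 0, 0, 0]],
  ],
)

```text
time: 10.17
ee_pos: [0.5436, 0.0403, 0.0584]
eef_rot: [-0.509, 0.49, -0.491, 0.51]
ft_force: [2.7, 0.5, 1.8]
width: 0.0594
```

Run:
```python
from h import *
c=Cam("wrist");print(c.st["ee_pos"],c.st["width"],c.st["ft_force"])
crop(c.img,240,120,410,310,4,"w10k.png")
```

```text
[0.5436 0.0403 0.0584] 0.05941439395493136 [2.6933 0.4952 1.8341]
```

View pics/w10k.png

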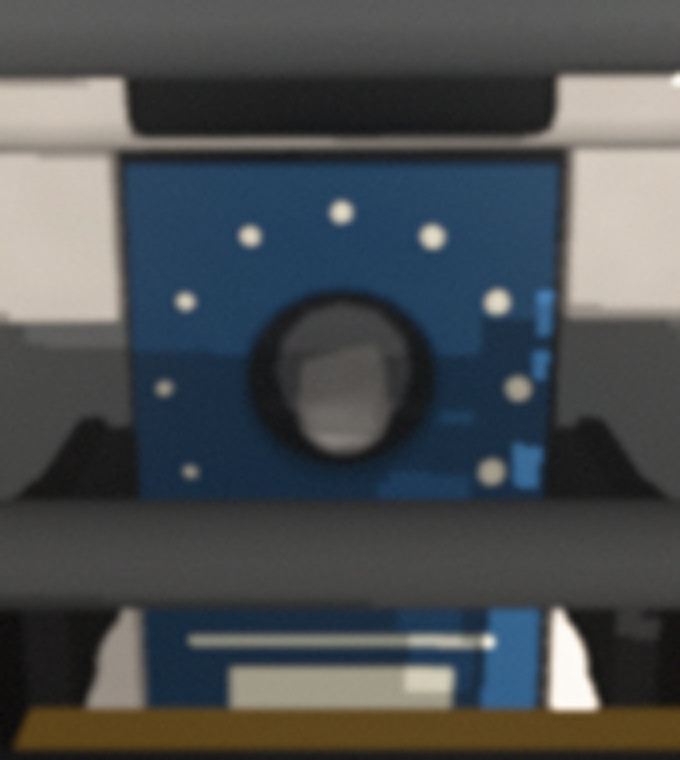

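arm_command(
  targets=[
    [[0, 0, 0.0008, 0, 0, 0], [0, 0.0008, 0, 0, 0, 0], [0, 0, 0, 0, 0, 0], [0, 0, 0, 0, 0, 0]],
  ],
)

```text
time: 10.55
ee_pos: [0.5436, 0.0404, 0.0575]
eef_rot: [0.509, -0.491, 0.49, -0.509]
ft_force: [0.1, -0.4, 5.2]
width: 0.0596
```

arm_command(
  targets=[
    [[0, 0, 0, 0, 0, 0], [0, 0, 0, 0, 0, 0], [0, 0, 0, 0, 0, 0], [0, 0, 0, 0, 0, 0]],
  ],
  hand=1,
)

```text
time: 10.88
ee_pos: [0.5434, 0.0403, 0.0571]
eef_rot: [0.51, -0.491, 0.49, -0.509]
ft_force: [-0.4, 0.2, 0.2]
width: 0.0785
```

arm_command(
  targets=[
    [[0, -0.003, 0, 0, 0, 0], [0, -0.008, 0, 0, 0, 0], [0, -0.014, 0, 0, 0, 0], [0, -0.02, 0, 0, 0, 0], [0, -0.015, 0, 0, 0, 0], [0, -0.01, 0, 0, 0, 0], [0, 0, 0, 0, 0, 0], [0, 0, 0, 0, 0, 0]],
  ],
)

```text
time: 11.55
ee_pos: [0.544, 0.0405, 0.1277]
eef_rot: [-0.509, 0.49, -0.49, 0.51]
ft_force: [-0.5, 0.7, -0.4]
width: 0.0871
```

Run:
```python
from h import *
c=Cam("wrist");print(c.st["ee_pos"],c.st["width"],c.st["ft_force"])
import pickle; pickle.dump(c,open("k11.pkl","wb"))
crop(c.img,220,110,420,310,4,"w11k.png")
```

```text
[0.544  0.0405 0.1277] 0.08705609123521814 [-0.4908  0.6867 -0.3914]
```

View pics/w11k.png

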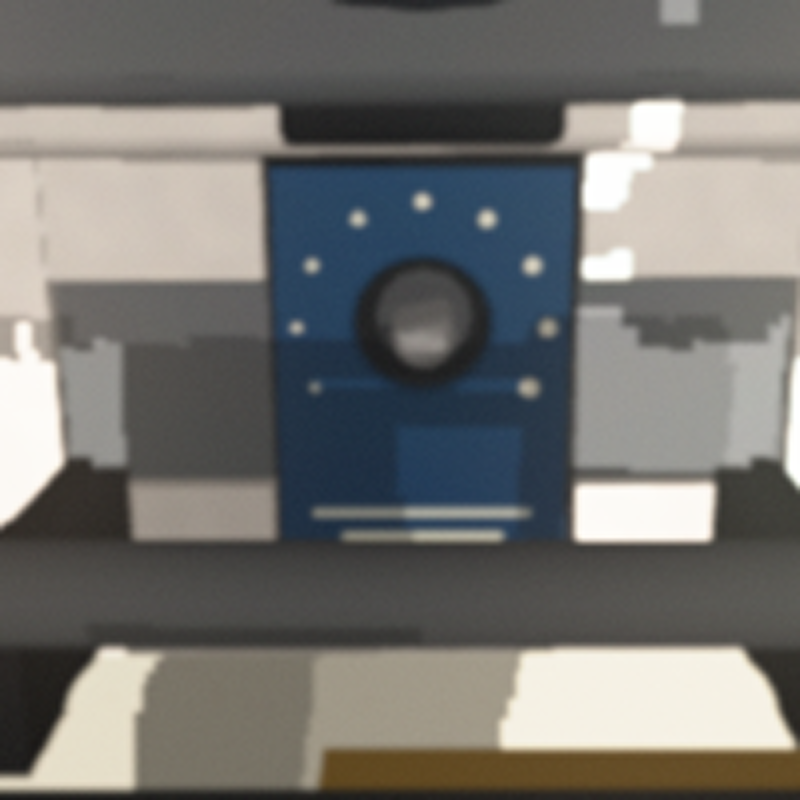

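arm_command(
  targets=[
    [[0, 0.005, -0.01, 0, 0, 0], [0, 0.01, -0.015, 0, 0, 0], [0, 0.015, -0.015, 0, 0, 0], [0, 0.013, -0.01, 0, 0, 0], [0, 0, 0, 0, 0, 0], [0, 0, 0, 0, 0, 0]],
  ],
)

```text
time: 12.1
ee_pos: [0.4931, 0.0384, 0.0838]
eef_rot: [0.51, -0.491, 0.49, -0.509]
ft_force: [1.2, -0.1, 1.4]
width: 0.0871
```

Run:
```python
from h import *
c=Cam("wrist");print(c.st["ee_pos"],c.st["width"],c.st["ft_force"])
import pickle; pickle.dump(c,open("k12.pkl","wb"))
u,v=[int(q) for q in c.px([.5612,.0405,.0805])];print(u,v)
cv2.imwrite("pics/w12.png",c.img)
crop(c.img,u-35,v-30,u+35,v+30,11,"w12k.png")
```

```text
[0.4931 0.0384 0.0838] 0.08709737656518618 [ 1.2076 -0.1233  1.4226]
326 121
```

View pics/w12k.png

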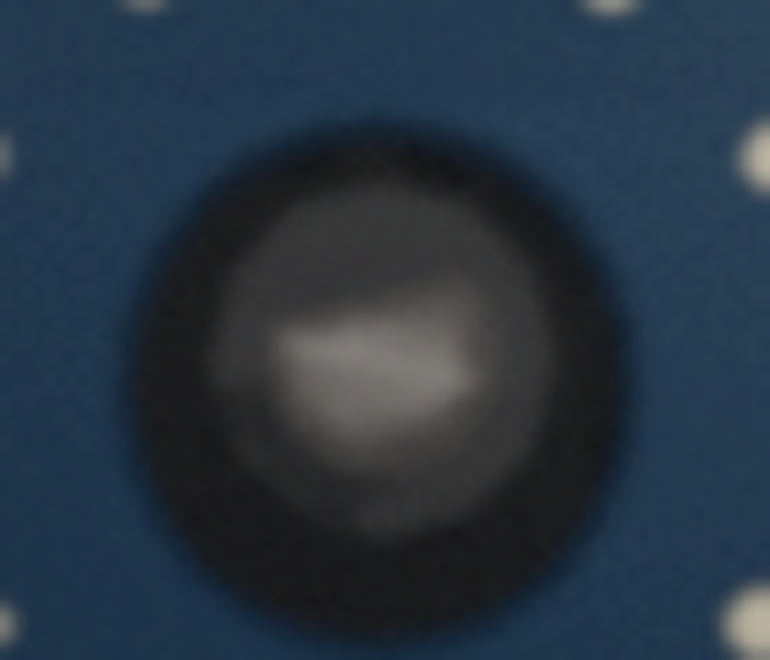

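View pics/w12.png

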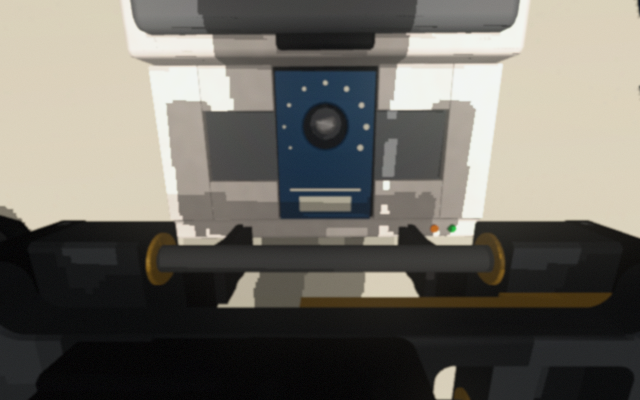

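Run:
```python
from h import *
L=[Cam("wrist") for _ in range(5)]
im=np.mean([c.img.astype(float) for c in L],0); c=L[-1];print(c.st["ee_pos"],c.px([.5612,.0405,.0805]))
np.save("avg.npy",im)
g=im[105:145,305:350].mean(2); g=np.clip((g-20)/(130-20),0,1)**.7*255
cv2.imwrite("pics/w13k.png",cv2.resize(g.astype(np.uint8),None,fx=16,fy=14.999,interpolation=cv2.INTER_LINEAR))
```

```text
[0.4948 0.0385 0.085 ] (np.float64(326.30989855491276), np.float64(124.90301392566283))
```

View pics/w13k.png

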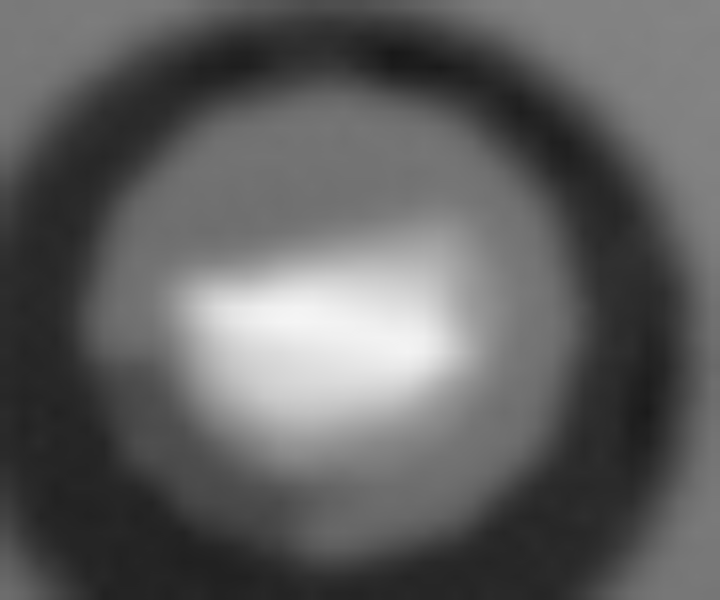

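Run:
```python
from h import *
c=Cam("wrist")
g=cv2.GaussianBlur(np.load("avg.npy").mean(2),(3,3),0)
# subpixel edge: max vertical gradient per column
pts=[]
for u in range(318,333):
    col=g[114:128,u]; d=np.diff(col); i=int(d.argmax())
    if 0<i<len(d)-1:
        a,b,e=d[i-1],d[i],d[i+1]; s=.5*(a-e)/(a-2*b+e)
    else: s=0
    pts.append((u,114+i+.5+s)); 
print(np.round(pts,1).tolist())
P=lambda a:c.pt(*a,.0805)[:2]
for a,b in [((305+175/16,105+275/15),(305+455/16,105+215/15))]:
    d=P(b)-P(a);print(np.linalg.norm(d),"normal yaw",np.degrees(np.arctan2(d[1],d[0]))+90)
    y=np.arctan2(d[1],d[0])+np.pi/2; m=(P(a)+P(b))/2; print("centre",m-.003*np.array([np.cos(y),np.sin(y)]))
q=np.array([p for p in pts if 318<=p[0]<=331]);vx,vy,x0,y0=cv2.fitLine(q.astype(np.float32),cv2.DIST_HUBER,0,.01,.01).ravel();print(np.degrees(np.arctan2(vy,vx)))
```

```text
[[318.0, 123.2], [319.0, 123.3], [320.0, 123.4], [321.0, 123.3], [322.0, 123.0], [323.0, 122.7], [324.0, 122.5], [325.0, 122.4], [326.0, 122.2], [327.0, 122.0], [328.0, 121.8], [329.0, 121.8], [330.0, 121.7], [331.0, 120.5], [332.0, 119.9]]
0.009956540300963325 normal yaw 14.568117755528363
centre [0.56   0.0407]
-8.800084
```

Run:
```python
from h import *
import pickle
st,img,Rwc,o,f,cx,cy=pickle.load(open("k1.pkl","rb"))
c=Cam.__new__(Cam);c.Rwc,c.o,c.f,c.cx,c.cy=Rwc,o,f,cx,cy
a=c.pt(333.5,92.5,.037)[:2];b=c.pt(341.6,103.1,.037)[:2];d=b-a
y=np.arctan2(d[1],d[0]);print(a,b,np.linalg.norm(d),np.degrees(y))
print("centre est (end at 17mm):",b-.017*np.array([np.cos(y),np.sin(y)]))
# skirt circle bottom: right/left extents
print(c.pt(309,95,.009),c.pt(352,95,.009),c.pt(330,116,.0))
print(readout.read_state()["joint_positions"])
```

```text
[0.4545 0.3228] [0.4653 0.3198] 0.011218502771417904 -15.94687740744268
centre est (end at 17mm): [0.4489 0.3244]
[0.4354 0.3105 0.009 ] [0.4692 0.334  0.009 ] [0.4629 0.3065 0.    ]
[-0.748   0.1968  0.6379  1.9859 -0.1386  1.0006 -1.5773]
```

Run:
```python
from h import *
plan([.516,.304,.15],74,24)
```

```text
at [0.4944 0.0384 0.0848] yaw -87.83352499240914 tilt -0.9999997397526528
24 rows [x,y,z,0,ry,0]: [-0.0016 -0.0027  0.0158  0.     -6.7431  0.    ] 0.015868541076009216
```

arm_command(
  targets=[
    [[0, -0.015, 0, 0, 0, 0], [0, -0.03, 0, 0, 0, 0], [0, -0.02, 0, 0, 0, 0], [-0.0016, 0, 0.0158, 0, -6.74, 0], [-0.0016, 0, 0.0158, 0, -6.74, 0], [-0.0016, 0, 0.0158, 0, -6.74, 0], [-0.0016, 0, 0.0158, 0, -6.74, 0], [-0.0016, 0, 0.0158, 0, -6.74, 0], [-0.0016, 0, 0.0158, 0, -6.74, 0], [-0.0016, 0, 0.0158, 0, -6.74, 0], [-0.0016, 0, 0.0158, 0, -6.74, 0], [-0.0016, 0, 0.0158, 0, -6.74, 0]],
  ],
)

```text
time: 13.45
ee_pos: [0.6066, 0.1169, 0.1494]
eef_rot: [0.688, -0.164, 0.164, -0.688]
ft_force: [-0.5, 0.1, -0.6]
width: 0.0871
```

arm_command(
  targets=[
    [[-0.0016, 0, 0.0158, 0, -6.74, 0], [-0.0016, 0, 0.0158, 0, -6.74, 0], [-0.0016, 0, 0.0158, 0, -6.74, 0], [-0.0016, 0, 0.0158, 0, -6.74, 0], [-0.0016, 0, 0.0158, 0, -6.74, 0], [-0.0016, 0, 0.0158, 0, -6.74, 0], [-0.0016, 0, 0.0158, 0, -6.74, 0], [-0.0016, 0, 0.0158, 0, -6.74, 0], [-0.0016, 0, 0.0158, 0, -6.74, 0], [-0.0016, 0, 0.0158, 0, -6.74, 0], [-0.0016, 0, 0.0158, 0, -6.74, 0], [-0.0016, 0, 0.0158, 0, -6.74, 0]],
  ],
)

```text
time: 14.45
ee_pos: [0.558, 0.2861, 0.1494]
eef_rot: [-0.63, -0.321, 0.321, 0.63]
ft_force: [0.5, 0.1, 0.3]
width: 0.087
```

Run:
```python
from h import *
plan([.516,.304,.12],74,4);print(readout.read_state()["joint_positions"])
```

```text
at [0.558  0.2861 0.1494] yaw 54.05953704912075 tilt -0.9999999863932638
4 rows [x,y,z,0,ry,0]: [-0.0011  0.0073  0.0114  0.     -4.9851  0.    ] 0.011478578951898003
[-0.6749  0.382   0.164   1.5585 -0.0652  1.2063  0.4442]
```

arm_command(
  targets=[
    [[-0.0011, 0.0073, 0.0114, 0, -4.98, 0], [-0.0011, 0.0073, 0.0114, 0, -4.98, 0], [-0.0011, 0.0073, 0.0114, 0, -4.98, 0], [-0.0011, 0.0073, 0.0114, 0, -4.98, 0], [0, 0, 0, 0, 0, 0], [0, 0, 0, 0, 0, 0], [0, 0, 0, 0, 0, 0]],
  ],
)

```text
time: 15.03
ee_pos: [0.5175, 0.3029, 0.1209]
eef_rot: [0.567, 0.423, -0.422, -0.567]
ft_force: [0.5, -0.2, 0.5]
width: 0.087
```

Run:
```python
from h import *
c=Cam("wrist");u,v=[int(q) for q in c.px([.449,.3235,.037])];print(u,v,c.st["ee_pos"])
import pickle;pickle.dump(c,open("k14.pkl","wb"))
cv2.imwrite("pics/w14.png",c.img);u0,v0=max(u-40,0),max(v-35,0);print(u0,v0)
crop(c.img,u0,v0,u+40,v+35,9,"w14k.png")
plan([.449,.3235,.12],74,4)
```

```text
325 122 [0.5175 0.3029 0.1209]
285 87
at [0.5177 0.3029 0.1209] yaw 73.43489217832482 tilt -0.9999992390594326
4 rows [x,y,z,0,ry,0]: [ 0.0001  0.0002  0.0179  0.     -0.1413  0.    ] 0.017924163387406346
```

View pics/w14k.png

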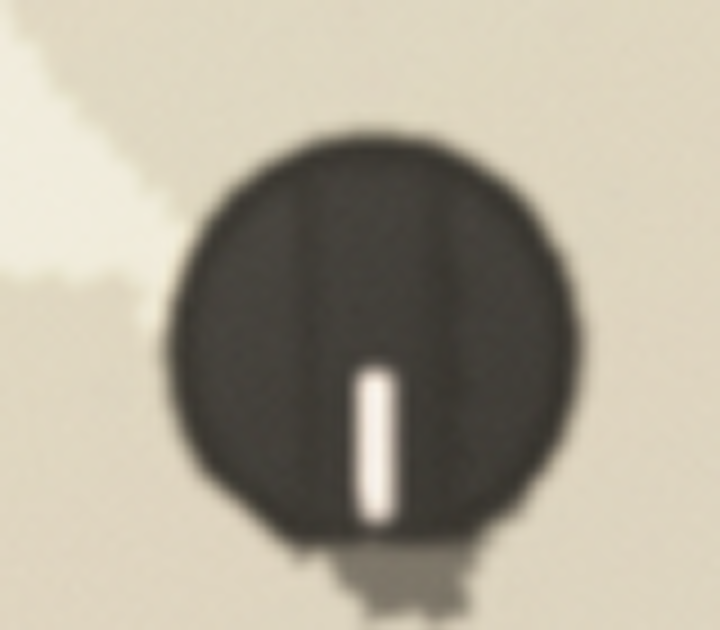

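Run:
```python
from h import *
import pickle;c=pickle.load(open("k14.pkl","rb"))
P=lambda u,v,z:c.pt(285+u/9,87+v/9,z)[:2]
a,b=P(373,370,.037),P(377,520,.037);y=np.arctan2(*(b-a)[::-1]);print(np.degrees(y),np.linalg.norm(b-a))
e=P(377,540,.037);print("bar end centre",e-.0175*np.array([np.cos(y),np.sin(y)]))
for z in(.0,.009):print(z,P(375,335,z),np.linalg.norm(P(170,335,z)-P(580,335,z)))
plan([.449,.3235,.12],np.degrees(y)+90,5)
```

```text
-14.958136529027703 0.013538765351631298
bar end centre [0.4512 0.3237]
0.0 [0.45   0.3246] 0.04314440150855326
0.009 [0.4501 0.3246] 0.04176926624223917
at [0.5177 0.3029 0.1209] yaw 73.43489217832482 tilt -0.9999992390594326
5 rows [x,y,z,0,ry,0]: [ 0.0002  0.0002  0.0143  0.     -0.3214  0.    ] 0.014339727420155378
```

arm_command(
  targets=[
    [[0, 0.005, 0.012, 0, -0.32, 0], [0, 0.008, 0.016, 0, -0.32, 0], [0.0003, 0.012, 0.018, 0, -0.32, 0], [0, 0.014, 0.014, 0, -0.32, 0], [0, 0.014, 0.0105, 0, -0.32, 0], [0, 0.012, 0, 0, 0, 0], [0, 0.01, 0, 0, 0, 0], [0, 0.005, 0, 0, 0, 0], [0, 0, 0, 0, 0, 0], [0, 0, 0, 0, 0, 0]],
  ],
)

```text
time: 15.92
ee_pos: [0.4497, 0.3224, 0.0404]
eef_rot: [0.561, 0.431, -0.431, -0.56]
ft_force: [0.0, 0.2, 0.4]
width: 0.0873
```

Run:
```python
from h import *
c=Cam("wrist");print(c.st["ft_force"])
cv2.imwrite("pics/w15.png",c.img)
plan([.4505,.3242,.020],75,3)
```

```text
[0.0346 0.2192 0.3707]
at [0.4497 0.3226 0.0407] yaw 75.15893584294152 tilt -0.9999995906555885
3 rows [x,y,z,0,ry,0]: [ 0.0006  0.0069 -0.0001  0.      0.053   0.    ] 0.0005876183730092079
```

View pics/w15.png

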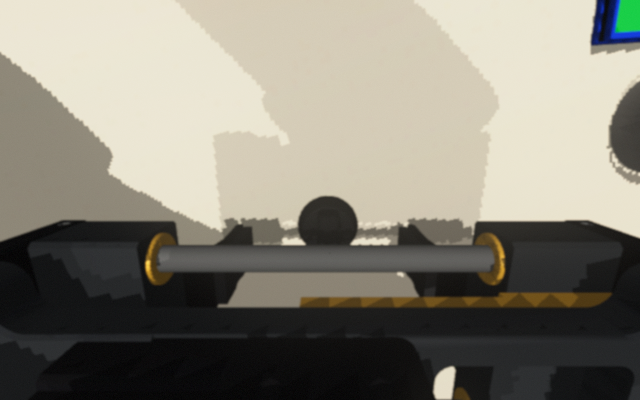

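arm_command(
  targets=[
    [[0.001, 0.007, 0, 0, 0, 0], [0.0007, 0.008, 0, 0, 0, 0], [0, 0.005, 0, 0, 0, 0], [0, 0, 0, 0, 0, 0], [0, 0, 0, 0, 0, 0], [0, 0, 0, 0, 0, 0]],
  ],
)

```text
time: 16.47
ee_pos: [0.4492, 0.3244, 0.0203]
eef_rot: [-0.56, -0.432, 0.432, 0.56]
ft_force: [-0.6, 0.1, 0.1]
width: 0.0869
```

arm_command(
  targets=[
    [[0, 0, 0, 0, 0, 0], [0, 0, 0, 0, 0, 0], [0, 0, 0, 0, 0, 0], [0, 0, 0, 0, 0, 0], [0, 0, 0, 0, 0, 0], [0, 0, 0, 0, 0, 0], [0, 0, 0, 0, 0, 0], [0, 0, 0, 0, 0, 0]],
  ],
  hand=0,
  grip_force=25,
)

```text
time: 17.13
ee_pos: [0.4491, 0.3244, 0.0203]
eef_rot: [-0.56, -0.432, 0.432, 0.56]
ft_force: [-0.1, 0.2, 0.2]
width: 0.0414
```

arm_command(
  targets=[
    [[0, 0, 0, 0, 0, 0], [0, 0, 0, 0, 0, 0], [0, 0, 0, 0, 0, 0], [0, 0, 0, 0, 0, 0], [0, 0, 0, 0, 0, 0], [0, 0, 0, 0, 0, 0]],
  ],
)

```text
time: 17.63
ee_pos: [0.4491, 0.3244, 0.0202]
eef_rot: [-0.56, -0.432, 0.432, 0.56]
ft_force: [-0.4, 0.3, -0.5]
width: 0.0137
```

arm_command(
  targets=[
    [[0, -0.005, 0, 0, 0, 0], [0, -0.02, 0, 0, 0, 0], [0, -0.035, 0, 0, 0, 0], [0, -0.035, 0, 0, 0, 0], [0, -0.025, 0, 0, 0, 0], [0, -0.01, 0, 0, 0, 0], [0, 0, 0, 0, 0, 0], [0, 0, 0, 0, 0, 0]],
  ],
)

```text
time: 18.3
ee_pos: [0.449, 0.3242, 0.1497]
eef_rot: [-0.56, -0.432, 0.432, 0.56]
ft_force: [-0.8, 1.2, -0.5]
width: 0.0137
```

Run:
```python
from h import *
c=Cam("wrist");print(c.st["ft_force"],c.st["width"])
import pickle;pickle.dump(c,open("k16.pkl","wb"))
crop(c.img,270,180,380,310,5,"w16k.png")
plan([.5602,.0408,.15],103.5,14)
```

```text
[-0.7564  1.2013 -0.5457] 0.013700158860674697
at [0.4485 0.3239 0.1488] yaw 75.23316405604477 tilt -0.9999980464672666
14 rows [x,y,z,0,ry,0]: [-0.0202 -0.0001 -0.0086  0.     -2.0191  0.    ] 0.021956603074480423
```

View pics/w16k.png

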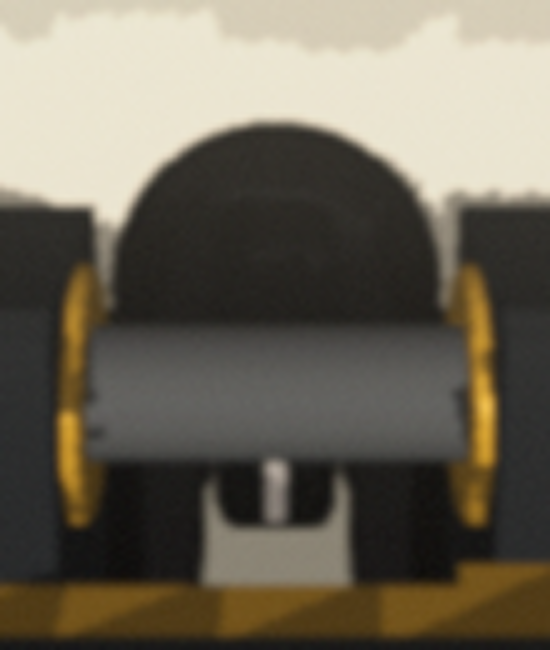

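Run:
```python
from h import *
import pickle;c=pickle.load(open("k16.pkl","rb"));p,R=c.st["ee_pos"],Ro.from_quat(c.st["eef_rot"]).as_matrix()
T=lambda u,v,ty:R.T@(c.pt(270+u/5,180+v/5,p[2]-ty)-p)
for y in(.0202,.0152):print("skirt far",T(276,123,y),T(115,260,y),T(438,260,y))
print("bar end",T(276,523,-.0168))
```

```text
skirt far [0.     0.0202 0.0191] [-0.0215  0.0202  0.0002] [0.0217 0.0202 0.0002]
skirt far [0.     0.0152 0.0205] [-0.0209  0.0152  0.002 ] [0.0211 0.0152 0.002 ]
bar end [-0.     -0.0168 -0.0173]
```

Run:
```python
from h import *
plan([.622,.056,.135],103.5,12)
```

```text
at [0.4485 0.3239 0.1488] yaw 75.23316405604477 tilt -0.9999980464672666
12 rows [x,y,z,0,ry,0]: [-0.0221  0.0011 -0.0153  0.     -2.3556  0.    ] 0.026864773093826812
```

arm_command(
  targets=[
    [[-0.0221, 0, -0.0153, 0, -2.36, 0], [-0.0221, 0, -0.0153, 0, -2.36, 0], [-0.0221, 0, -0.0153, 0, -2.36, 0], [-0.0221, 0, -0.0153, 0, -2.36, 0], [-0.0221, 0, -0.0153, 0, -2.36, 0], [-0.0221, 0, -0.0153, 0, -2.36, 0], [-0.0221, 0, -0.0153, 0, -2.36, 0], [-0.0221, 0, -0.0153, 0, -2.36, 0], [-0.0221, 0, -0.0153, 0, -2.36, 0], [-0.0221, 0, -0.0153, 0, -2.36, 0], [-0.0221, 0, -0.0153, 0, -2.36, 0], [-0.0221, 0, -0.0153, 0, -2.36, 0]],
  ],
)

```text
time: 19.35
ee_pos: [0.6222, 0.0548, 0.1478]
eef_rot: [-0.436, -0.555, 0.557, 0.438]
ft_force: [1.1, 0.5, -0.8]
width: 0.0139
```

arm_command(
  targets=[
    [[0, 0.005, 0, 0, 0, 0], [0, 0.007, 0, 0, 0, 0], [0, 0, 0, 0, 0, 0], [0, 0, 0, 0, 0, 0], [0, 0, 0, 0, 0, 0]],
  ],
)

```text
time: 19.77
ee_pos: [0.6219, 0.0575, 0.1378]
eef_rot: [-0.437, -0.556, 0.556, 0.438]
ft_force: [0.5, 0.0, 0.3]
width: 0.0134
```

Run:
```python
from h import *
L=[Cam("wrist") for _ in range(4)];c=L[-1];im=np.mean([a.img.astype(float) for a in L],0)
for a in L: print(a.st["ee_pos"])
u,v=[int(q) for q in c.px([.5605,.041,.0805])];print(u,v)
import pickle;pickle.dump((c,im),open("k17.pkl","wb"))
cv2.imwrite("pics/w17.png",im.astype(np.uint8))
g=im[v-22:v+22,u-25:u+25].mean(2);print(g.min(),g.max());g=np.clip((g-20)/150,0,1)**.7*255
cv2.imwrite("pics/w17k.png",cv2.resize(g.astype(np.uint8),None,fx=13,fy=13,interpolation=cv2.INTER_LINEAR))
```

```text
[0.6219 0.0575 0.1378]
[0.6222 0.0573 0.1382]
[0.6224 0.0571 0.1385]
[0.6225 0.057  0.1386]
322 132
27.0 175.33333333333334
```

View pics/w17.png

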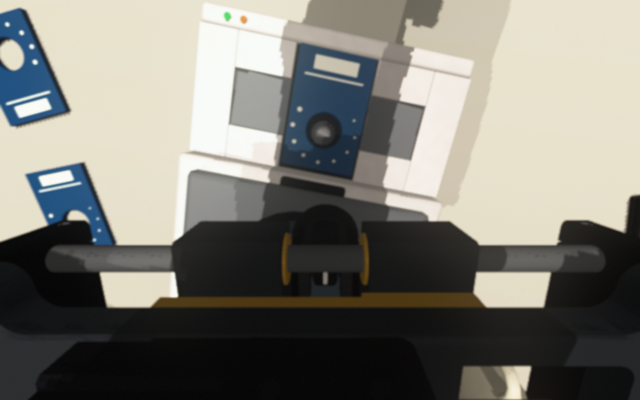

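View pics/w17k.png

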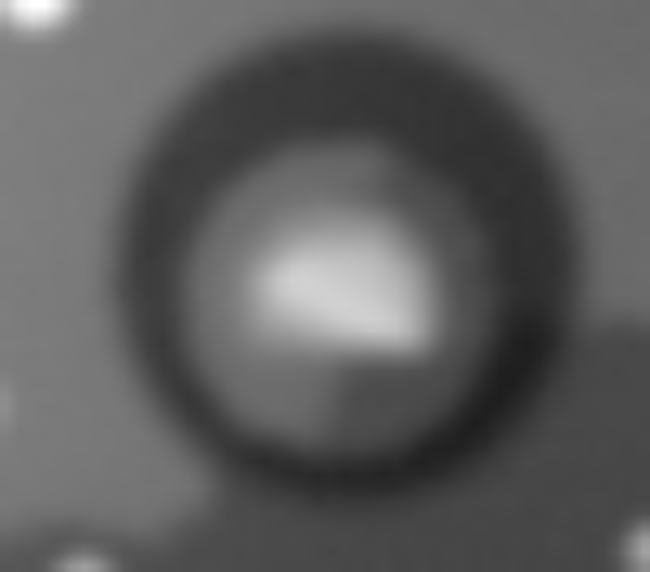

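Run:
```python
from h import *
import pickle
c,im=pickle.load(open("k17.pkl","rb"));c2=pickle.load(open("k12.pkl","rb"));im2=np.load("avg.npy")
p,R=c.st["ee_pos"],Ro.from_quat(c.st["eef_rot"]).as_matrix();print("yaw",np.degrees(np.arctan2(R[1,0],R[0,0])))
g=im.mean(2)
for u in range(312,336,2):
    print(u,np.round(g[122:146,u]).astype(int).tolist())
# sizes
x0,y0=322-25,132-22
for n,(a,b) in {"nut L/R":((180,285),(500,285)),"hole":((115,270),(580,270))}.items():
    for z in(.059,.061):print(n,z,c.pt(x0+a[0]/13,y0+a[1]/13,z),c.pt(x0+b[0]/13,y0+b[1]/13,z))
```

```text
yaw 103.59771703696187
312 [40, 40, 40, 44, 46, 51, 56, 60, 63, 63, 64, 63, 62, 61, 59, 56, 51, 46, 40, 37, 38, 43, 48, 55]
314 [40, 44, 50, 58, 63, 65, 66, 68, 70, 71, 71, 72, 70, 69, 67, 65, 63, 61, 56, 51, 43, 39, 38, 40]
316 [46, 56, 62, 65, 66, 68, 73, 79, 87, 93, 93, 90, 87, 81, 76, 70, 66, 65, 64, 61, 55, 45, 36, 33]
318 [57, 62, 65, 67, 72, 79, 87, 98, 114, 124, 123, 114, 104, 93, 82, 72, 66, 64, 64, 64, 60, 50, 39, 34]
320 [61, 64, 66, 69, 78, 87, 99, 114, 128, 134, 133, 126, 115, 101, 86, 72, 66, 64, 63, 62, 60, 54, 46, 36]
322 [61, 63, 64, 70, 80, 90, 102, 115, 124, 130, 133, 133, 125, 111, 91, 72, 62, 58, 56, 54, 52, 49, 44, 36]
324 [61, 61, 60, 65, 77, 89, 102, 113, 121, 124, 128, 132, 132, 119, 94, 69, 53, 49, 47, 47, 47, 46, 42, 35]
326 [54, 54, 53, 58, 69, 82, 93, 104, 113, 117, 120, 125, 130, 123, 97, 67, 51, 47, 47, 46, 47, 45, 39, 33]
328 [43, 46, 48, 49, 54, 62, 71, 82, 92, 100, 104, 107, 111, 109, 92, 66, 50, 47, 46, 46, 44, 40, 34, 29]
330 [36, 41, 45, 48, 49, 49, 53, 57, 63, 67, 70, 72, 73, 71, 63, 53, 47, 46, 45, 43, 37, 31, 29, 29]
332 [35, 36, 39, 41, 44, 46, 49, 49, 48, 48, 48, 49, 50, 50, 47, 46, 43, 41, 37, 32, 29, 28, 29, 33]
334 [35, 35, 34, 35, 35, 38, 40, 41, 40, 42, 43, 43, 41, 41, 38, 35, 32, 30, 28, 28, 29, 30, 34, 38]
nut L/R 0.059 [0.5625 0.0313 0.059 ] [0.5578 0.0508 0.059 ]
nut L/R 0.061 [0.5624 0.0314 0.061 ] [0.5578 0.0507 0.061 ]
hole 0.059 [0.5625 0.0272 0.059 ] [0.5557 0.0554 0.059 ]
hole 0.061 [0.5625 0.0273 0.061 ] [0.5557 0.0553 0.061 ]
```

Run:
```python
from h import *
import pickle
c,im=pickle.load(open("k17.pkl","rb"))
p,R=c.st["ee_pos"],Ro.from_quat(c.st["eef_rot"]).as_matrix()
n=np.array([np.cos(np.radians(10.5)),np.sin(np.radians(10.5))])
m=c.pt(323.5,136.1,.0805);s=np.append(m[:2]-.003*n,.0805);print("shaft by flat",s, R.T@(s-p))
for v in(300,):
    q=c.pt(297+340/13,110+v/13,.059);print("nut",q,R.T@(q-p))
g=im.mean(2)
print(np.round(g[112:150,324]).astype(int).tolist())
print(np.round(g[133,305:345]).astype(int).tolist())
```

```text
shaft by flat [0.5597 0.0415 0.0805] [-0.0003  0.058   0.0646]
nut [0.561  0.0413 0.059 ] [-0.0009  0.0795  0.0635]
[50, 41, 38, 37, 38, 37, 37, 38, 44, 54, 61, 61, 60, 65, 77, 89, 102, 113, 121, 124, 128, 132, 132, 119, 94, 69, 53, 49, 47, 47, 47, 46, 42, 35, 31, 32, 37, 41]
[61, 51, 44, 41, 40, 45, 54, 63, 68, 72, 78, 90, 104, 114, 121, 126, 130, 133, 134, 132, 129, 125, 118, 107, 90, 72, 57, 49, 47, 43, 37, 33, 33, 32, 35, 40, 48, 54, 59, 60]
```

Run:
```python
from h import *
plan([.5591,.0410,.13],100.5,4)
```

```text
at [0.6226 0.0568 0.1386] yaw 103.58257184031108 tilt -0.9999997616656595
4 rows [x,y,z,0,ry,0]: [-0.0004  0.0022  0.0163  0.      0.7706  0.    ] 0.016356392843095563
```

arm_command(
  targets=[
    [[-0.0004, 0, 0.0163, 0, 0.77, 0], [-0.0004, 0, 0.0163, 0, 0.77, 0], [-0.0004, 0.002, 0.0163, 0, 0.77, 0], [-0.0004, 0.01, 0.0163, 0, 0.77, 0], [0, 0.015, 0, 0, 0, 0], [0, 0.006, 0, 0, 0, 0], [0, 0, 0, 0, 0, 0], [0, 0, 0, 0, 0, 0], [0, 0, 0, 0, 0, 0]],
  ],
)

```text
time: 20.72
ee_pos: [0.5601, 0.0409, 0.106]
eef_rot: [0.452, 0.544, -0.543, -0.452]
ft_force: [0.9, 0.1, -1.0]
width: 0.0139
```

Run:
```python
from h import *
plan([.5591,.0410,.10],100.5,1);print(readout.read_state()["ft_force"],readout.read_state()["width"])
s=Cam("scene");u,v=[int(q) for q in s.px([.56,.04,.08])];crop(s.img,u-50,v-40,u+50,v+40,7,"s18.png")
c=Cam("wrist");cv2.imwrite("pics/w18.png",c.img)
```

```text
at [0.5601 0.0409 0.106 ] yaw 100.48109455612666 tilt -0.9999993627058683
1 rows [x,y,z,0,ry,0]: [ 0.0002  0.006   0.0009  0.     -0.0189  0.    ] 0.0009682855667033928
[ 0.9443  0.1093 -0.9964] 0.013855882575445282
```

View pics/s18.png

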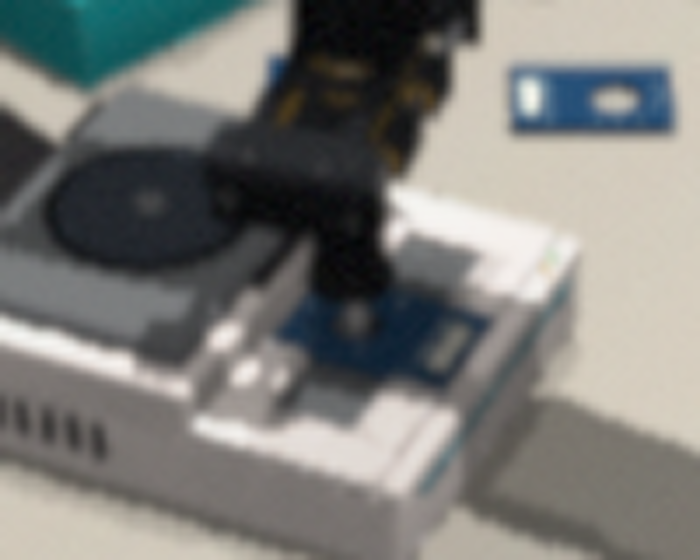

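View pics/w18.png

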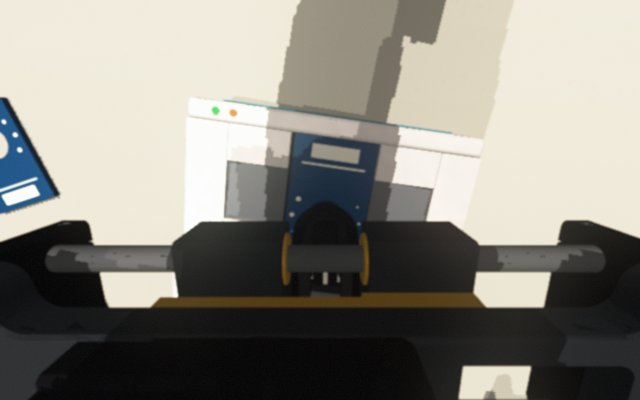

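arm_command(
  targets=[
    [[0.0001, 0, 0.0009, 0, 0, 0], [0, 0.002, 0, 0, 0, 0], [0, 0.002, 0, 0, 0, 0], [0, 0.002, 0, 0, 0, 0], [0, 0.001, 0, 0, 0, 0], [0, 0, 0, 0, 0, 0]],
  ],
)

```text
time: 21.32
ee_pos: [0.5582, 0.0406, 0.0978]
eef_rot: [-0.452, -0.543, 0.544, 0.452]
ft_force: [-0.1, -0.0, 0.2]
width: 0.0132
```

arm_command(
  targets=[
    [[0, 0.0015, 0, 0, 0, 0], [0, 0.0015, 0, 0, 0, 0], [0, 0, 0, 0, 0, 0]],
  ],
)

```text
time: 21.57
ee_pos: [0.5582, 0.0407, 0.0949]
eef_rot: [-0.452, -0.543, 0.544, 0.452]
ft_force: [-0.2, -1.1, -1.4]
width: 0.0139
```

arm_command(
  targets=[
    [[0, 0.0015, 0, 0, 0, 0], [0, 0.0015, 0, 0, 0, 0], [0, 0.0015, 0, 0, 0, 0], [0, 0, 0, 0, 0, 0]],
  ],
)

```text
time: 21.9
ee_pos: [0.5582, 0.0407, 0.0904]
eef_rot: [-0.452, -0.543, 0.544, 0.452]
ft_force: [0.5, -1.1, -1.0]
width: 0.0137
```

arm_command(
  targets=[
    [[0, 0.0015, 0, 0, 0, 0], [0, 0.0015, 0, 0, 0, 0], [0, 0.0015, 0, 0, 0, 0], [0, 0, 0, 0, 0, 0]],
  ],
)

```text
time: 22.23
ee_pos: [0.5585, 0.0407, 0.0862]
eef_rot: [0.452, 0.544, -0.543, -0.452]
ft_force: [-0.9, -0.0, 3.3]
width: 0.0138
```

arm_command(
  targets=[
    [[0, 0.0012, 0, 0, 0, 0], [0, 0.0012, 0, 0, 0, 0], [0, 0.0012, 0, 0, 0, 0], [0, 0, 0, 0, 0, 0], [0, 0, 0, 0, 0, 0]],
  ],
)

```text
time: 22.65
ee_pos: [0.5586, 0.0407, 0.0831]
eef_rot: [0.452, 0.544, -0.543, -0.452]
ft_force: [-2.7, 0.3, 8.0]
width: 0.014
```

arm_command(
  targets=[
    [[0, 0.0008, 0, 0, 0, 0], [0, 0.0007, 0, 0, 0, 0], [0, 0, 0, 0, 0, 0], [0, 0, 0, 0, 0, 0]],
  ],
)

```text
time: 22.98
ee_pos: [0.5587, 0.0407, 0.0823]
eef_rot: [0.452, 0.544, -0.543, -0.452]
ft_force: [-4.9, -0.2, 13.9]
width: 0.0135
```

Run:
```python
from h import *
s=Cam("scene");u,v=[int(q) for q in s.px([.56,.04,.08])];crop(s.img,u-50,v-40,u+50,v+40,7,"s19.png")
c=Cam("wrist");crop(c.img,220,90,420,310,3,"w19.png")
p,R=c.st["ee_pos"],Ro.from_quat(c.st["eef_rot"]).as_matrix()
u,v=270+276/5,180+523/5;print(c.st["ft_force"],p)
cv2.imwrite("pics/t19.png",Cam("top").img)
crop(c.img,270,180,380,310,5,"w19k.png")
```

```text
[-5.4118 -0.8382 13.5231] [0.5587 0.0407 0.0824]
```

View pics/s19.png

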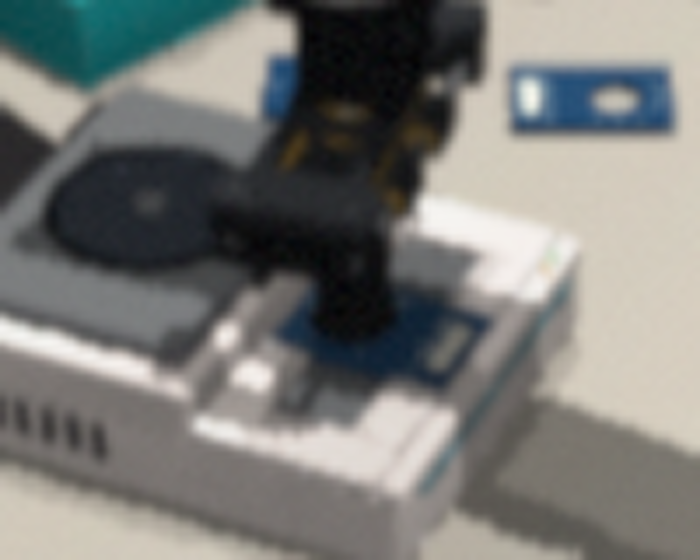

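View pics/w19.png

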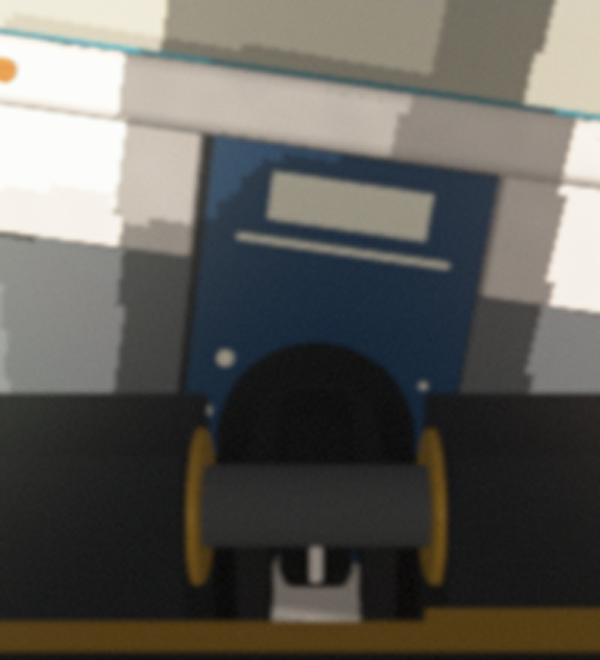

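View pics/w19k.png

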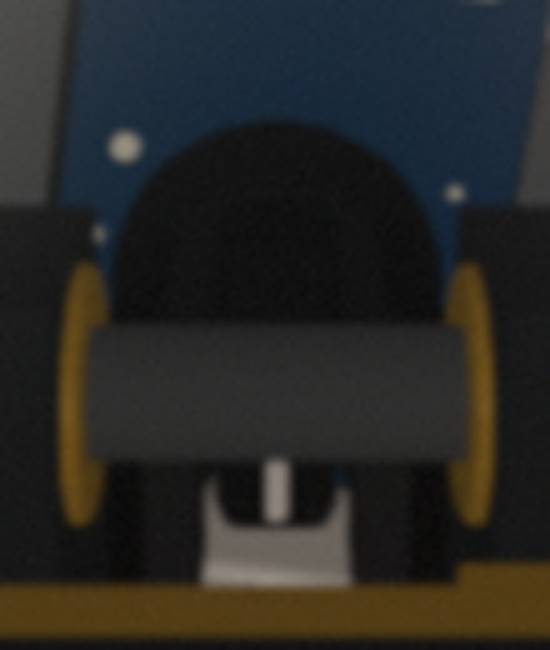

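arm_command(
  targets=[
    [[0, 0, 0, 0, 0, 0], [0, 0, 0, 0, 0, 0], [0, 0, 0, 0, 0, 0], [0, 0, 0, 0, 0, 0], [0, 0, 0, 0, 0, 0], [0, 0, 0, 0, 0, 0], [0, 0, 0, 0, 0, 0], [0, 0, 0, 0, 0, 0], [0, 0, 0, 0, 0, 0], [0, 0, 0, 0, 0, 0]],
  ],
)

```text
time: 23.97
ee_pos: [0.5587, 0.0407, 0.0823]
eef_rot: [0.452, 0.544, -0.543, -0.452]
ft_force: [-5.8, -0.3, 14.2]
width: 0.0141
```

```bash
python3 -c "
from bench import readout,r
s=readout.read_state();print(s['ee_pos'],s['ft_force'],s['width'],s['time']);print(r.close_job())"
```

```text
[0.55873289 0.04066184 0.08234959] [-5.78973608 -0.32531001 14.15524743] 0.014094651897628438 23.9667
the job is handed in; nothing more can be done
None
```

The job is done and handed in at 24 s of the 48 s allowed: the dial plate is seated in its recess and the hand is still holding the knob pressed in. No verdict was reported.

- **Plate:** I took the blue plate nearest the robot's base and laid it in the recess. The shaft stood up through its hole with a gap on both sides and at the end towards the lid. I let go of it before fetching the knob.
- **Knob:** I turned it to about 10.5° from the world x axis to match the flat. It slid on with only about 1 N of force until it met the spring at 3.3 N, at the height expected for fully home.
- **Pressed in:** The push force reached 14 N with the knob underside at about 62 mm, the height expected at the stop. For 0.8 s before hand-in the pose and force stayed steady, and the wrist picture showed no slip in the grip.

**Checks that disagreed or were left:**
- My two readings of the shaft's flat differed by about 6° (roughly 13° and 7°). I used a value in between; the fit allows 8° either way.
- The two readings of where the knob sat in the hand differed by about 3 mm, so I used a value in between. A sideways load of about 5–6 N remained at the end, and I did not relieve it.
- I took a final overhead picture but did not look at it, so I did not check the other things on the counter at the end. The only unexpected contact force I noticed was about 3 N while seating the plate.

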